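# Clear a jammed rail blank from the feed chute of a bench press

## Robot

A 7-joint arm with a two-finger parallel gripper is mounted at the origin on the work surface. World frame = base frame: x ahead of the robot, y to its left, z up, the work surface at z = 0. Lengths are in m, angles in rad, forces in N, time in s.
With the tool pointing down it reaches from about 0.425 to 0.875 m from the base axis. Payload 8.4 kg.
Tool frame: the origin (TCP) lies midway between the tips of the shut fingers; the grasp point (between the pads) lies bot.grasp_offset behind it (bot.grasp_offset is the distance from the TCP to the grasp point, in m); z points along the fingers, y is the direction in which the jaws open and shut (so a half turn about z gives the same grasp; the last joint's range is limited). The gripper opens to 87 mm and grips with 3 to 60 N. Pads are 19 mm wide; open, the fingers measure 117 mm over their backs; the gripper's body (75 mm by 190 mm) begins 51 mm behind the grasp point.
Start: joints at [-1.297, 0.333, 0.04, 1.465, -0.013, 1.343, -0.059], TCP at [0.237, 0.605, 0.196] pointing down, gripper open.
Joint ranges: [-2.58, 2.58], [-0.38, 2.09], [-1.3, 1.39], [0.25, 2.4], [-1.5, 4.64], [0.08, 2.09], [-2.65, 2.65]. Speed limits (rad/s): [2.22, 2.22, 2.79, 2.79, 3.14, 3.14, 3.14].

## Interface

Orientations are given as a rotation vector (axis times angle).
In Python, from station import bot gives the robot as it stands.
- The arm moves only by the tool send_rows, never from a script. Its argument "commands" is a list of rows, each a list of 4 numbers: the shift along the world's x, y, z in m, then the turn about the world's z in degrees. In form: [[dx, dy, dz, turn], ...]. A call has exactly 10 rows; each row is the pose to reach, as a shift and turn from the pose commanded when the call began; what a row does not reach only later rows make up. A row lasts 1/10 s, in which the tool goes at most 50 mm and 8.59 degrees, less where a joint would pass 70% of its speed; a pose out of reach is approached as far as the arm can. A call with a gripper value outside its range is refused whole. "jaw" is the opening in per cent of the stroke, from 0 (shut) to 100 (fully open), set as the call begins (left out, the last holds). The fingers move at their own pace and stop on an object; "grip_force" is the grip in N (left out, the last holds). Time passes only in rows, so rows that repeat a pose let the fingers close, or fill a call up. It gives the time, the measured TCP pose, the force and the opening at its end, in the units of the state.
- bot.sense(): the state, without advancing time (a new reading comes with each control period).
- bot.read_camera(name): name is "scene" or "top" or "wrist"; returns (picture, depth): 480x640x3 uint8, red, green, blue; 480x640 float32, m along the optical axis (not along the pixel's ray), 0 where there is no reading.
- bot.camera_params(name): a dict with "fx", "fy", "cx", "cy" (pixels), "world_from_camera" (4x4, takes a point from camera to world coordinates). Camera axes: x right, y down, z forward; pixel columns grow to the right and rows downward; lengths in m; the calibration is good to about 2 mm. A picture is of the moment at which its call begins: read the wrist's pose just before it. camera_params takes no time and is no camera call; for the wrist camera it gives the pose at the moment of the call.
- bot.hand_in(): hands the job in, once; it reports no verdict.
Trained networks look in the newest picture that a camera, given by its name, has taken for a name from the list of things; names that differ only in an ending like _2 or _b are one class to them, and where a whole thing is asked for, a point or a joint stands for the part that bears it (a point fixed in the world has none). Each returns a list of dicts, best first, with "confidence" (0 to 1); they miss things now and then, are a little off and sometimes report something else, mostly with a low value. They report only what shows in the picture. A call takes as long as a camera call. They do not tell look-alikes from the thing itself.
- bot.look_for(camera, thing): "position" ([column, row] in pixels, amid what is visible of it).
- bot.cut_out(camera, thing): "mask" (480x640 bool, what is visible of it) and "position" ([column, row] in pixels, amid what is visible of it).
The state is a dict: "clock": time; "qpos": joint angles; "joint_velocities": joint speeds; "tau": joint torques, N m; "tool_pos": TCP position; "ee_rot": TCP orientation; "ft_force": force on the tool from outside, world axes, zero at the start; "ft_torque": the same for the moment, N m; "width": finger opening in m.
Only numpy, scipy, OpenCV 4.12 (cv2) and the standard library are available. Lean on these libraries where they do the work, as an engineer would, in place of code of your own. Each camera call takes 0.05 s, during which the arm holds its last target.

## Task

A wooden rail blank has jammed in the feed chute of the bench press, its tongue caught under the sprung hold-down shoe. First push the chute's bifold cover up the chute until its two panels stand folded flat together, then reach in under the press head and nudge the blank back up the chute by its shoulder until the tongue is free and the body is clear of the tall back wall, so that it can be gripped by both sides. Lift it out and lay it down gently, flat inside the grey tray, leaving the cover folded and the spray can, jar and screwdriver undisturbed.

Things in the scene. Friction and masses are not known exactly. Their poses are not given: they have to be found in the camera images.
- chute: Steel feed chute, sloping 15 degrees (0.26 rad). Frame: origin on its floor, mid-width; x across (+x = back, away from the robot), y up the slope, z square to the floor; numbers below are mm in this frame. Floor y -98 to 262, x -32 to 32. Front rail 10 high all along, inner face x = -24, 4 thick; back rail likewise at x = 24 but see wall_end. Friction holds a blank wherever it is left.
- wall_end (a point): Chute frame (26, 106, 40): upper corner of the tall back wall. Below y = 106 the back wall is 40 high and 2 mm from the blank, so no finger fits behind the blank there; above y = 106 it is only 10 high and both sides of the blank can be gripped.
- shoe_pad (a point): Middle of the underside of the sprung hold-down shoe: steel, 30 (x) x 22 (y), over chute y -76 to -54. A 9 N spring presses it on the tongue: pushing the blank takes about 10 to 18 N until the tongue is out, then 1 to 3 N. Its bracket stands from the back wall, x -14 to 32, y -80 to -50, and its stem reaches 90 above the floor.
- ram_end (a point): Centre of the lower end of the press ram, 22 x 22 mm, hanging about 115 above the chute floor straight over the gap between shoe and shoulder. The press head round it (44 wide across the chute, front face 26 mm up-chute of here) starts 62 mm higher. Both bar the way from straight above: come in tilted, from the robot's (-x) side. The press column stands 129 mm down-chute of here.
- cover (a joint): Fold angle (rad) of the upper panel: 0 = panels flat, 1.53 = folded (stop). Two aluminium panels 100 long (y), chute x -26 to 86; upper hinged at y = 255, z = 62 (its front post: x -34 to -28, up to z = 63), lower to its end. The lower panel's free edge runs along the chute at z = 62, y = 255 - 200 cos(angle); the knee rises 100 sin(angle) above. Starts half raised, folds with 1 to 4 N, stays put.
- cover_bar (a point): Middle of the handle end of the round bar (12 mm diameter, chute x -60 to 88) along the cover's free edge, at chute x = -45: it juts out over the chute's front side by 32 mm. Push it towards chute +y; its path is straight.
- guide_rail (a point): Middle of the cover's guide rail behind the chute: round, 5 mm radius, along y from 47 to 262 at chute x = 87, z = 47, on flat arms from the chute at y = 60 and y = 252 (16 and 22 wide, tops at z = 42 and 50).
- blank_center (a point): Centre of the square body of the wooden blank, 44 x 100 x 44 mm (x, y, z). Its axes lie along the chute's; 2 mm play each side. From the body's lower end (the shoulder, 50 mm from here at -y) a tongue 44 wide, 16 thick, 75 long, flush with the underside, runs on in -y. 0.12 to 0.24 kg; balance point 19 mm from here towards the tongue. Tongue free once the shoulder passes chute y = 21.
- blank_tip (a point): Middle of the tongue's end face, half-way up its thickness; axes as the blank's.
- tray: Grey open plastic tray, 260 (x) x 150 (y) x 45 mm high, walls and floor 4 mm; origin at the centre of its underside, fixed.
- spray_can: Steel spray can with a white cap, standing, 52 mm diameter, 162 high; bystander. Origin at its underside's centre.
- jar: White jar standing, 68 mm diameter, 85 high; bystander. Origin at its underside's centre.
- screwdriver: Screwdriver lying on the bench on the robot's side of the chute, 200 mm long, handle 26 mm thick; bystander. Origin at its underside, mid-length.
There are look-alikes about, which are no part of the job. What is shaped like the part that bears blank_center but pink, purple or red is not meant.

How it is judged:
By the outcome, as a careful person would: the job done as asked, in the order asked, and still so for the second after the job is handed in, with the robot touching nothing.
It also fails if it takes over 72 s, if anything falls off the work surface, if the arm or the gripper's body presses on something with over 40 N, if the wrist force passes 120 N, or if a joint passes its speed limit or range.

## Working session

There is one attempt and no reset: what is moved stays moved. The work goes in short steps, Python scripts to look and compute and a tool call to move; the robot and the scene stay as the last step left them, time stands still between calls to the robot, and variables do not carry over. Pictures are saved under pics/ and viewed, and the job is handed in when it is done.

Besides the shell and the picture viewer there is one more tool, called after ">>>" by a JSON object that holds its "op" and its "data". send_rows: Moves the arm, as the interface text tells. Its arguments: {"type":"object","properties":{"commands":{"type":"array"},"jaw":{"type":"number"},"grip_force":{"type":"number"}},"required":["commands"]}

```bash
ls; mkdir -p pics; cat > h.py <<'E'
import numpy as np, cv2
from station import bot
def snap(cam,name):
    im,d=bot.read_camera(cam); np.savez('pics/'+name+'.npz',im=im,d=d,T=bot.camera_params(cam)['world_from_camera'])
    cv2.imwrite('pics/'+name+'.png',im[:,:,::-1]); return im,d
def pt(cam,d,u,v,p=None):
    p=p or bot.camera_params(cam)
    z=d
    c=np.array([(u-p['cx'])/p['fx']*z,(v-p['cy'])/p['fy']*z,z,1])
    return (np.array(p['world_from_camera'])@c)[:3]
E
python3 - <<'E'
from h import *
np.set_printoptions(precision=4,suppress=True)
print(bot.sense(),bot.grasp_offset)
for c in ['scene','top','wrist']:
    snap(c,c+'0'); p=bot.camera_params(c); print(c,p)
E
```

```text
pics
{'clock': 0.0, 'qpos': array([-1.2972,  0.3339,  0.0399,  1.4663, -0.0134,  1.3433, -0.0585]), 'joint_velocities': array([-0.0013, -0.0002,  0.0021, -0.    ,  0.0001,  0.0015, -0.    ]), 'tau': array([ -0.    , -65.6356,   1.3352, -40.3817,  -0.0596,   0.0443,
         0.0002]), 'tool_pos': array([0.2366, 0.6049, 0.1949]), 'ee_rot': array([-0.5821, -3.087 ,  0.0025]), 'ft_force': array([-0.0994,  0.2799,  0.2702]), 'ft_torque': array([-0.002 ,  0.1039,  0.0214]), 'width': 0.08694761635648354} 0.0187
scene {'fx': 488.60924744085946, 'fy': 488.60924744085946, 'cx': 327.95919439164254, 'cy': 233.11166164758325, 'world_from_camera': array([[ 0.1926,  0.7852, -0.5885,  1.1631],
       [ 0.9812, -0.1618,  0.1052, -0.0291],
       [-0.0126, -0.5977, -0.8016,  0.9314],
       [ 0.    ,  0.    ,  0.    ,  1.    ]])}
top {'fx': 480.19275500527874, 'fy': 480.19275500527874, 'cx': 322.25868295752235, 'cy': 234.08994828810927, 'world_from_camera': array([[ 0.0007, -0.9917,  0.1283,  0.4529],
       [-0.9999,  0.0009,  0.012 ,  0.0514],
       [-0.0121, -0.1283, -0.9917,  1.175 ],
       [ 0.    ,  0.    ,  0.    ,  1.    ]])}
wrist {'fx': 331.4876903429038, 'fy': 331.4876903429038, 'cx': 324.24938747912887, 'cy': 238.56134729326737, 'world_from_camera': array([[ 0.3638,  0.9032,  0.2276,  0.175 ],
       [ 0.9315, -0.3526, -0.0898,  0.6277],
       [-0.0008,  0.2447, -0.9696,  0.3835],
       [ 0.    ,  0.    ,  0.    ,  1.    ]])}
```

View pics/scene0.png

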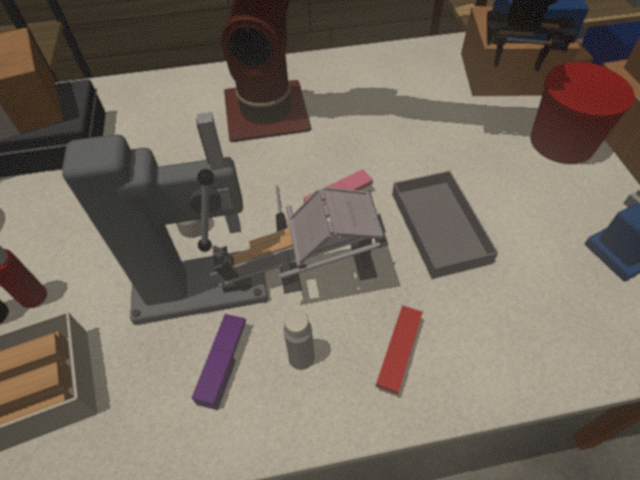

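View pics/top0.png

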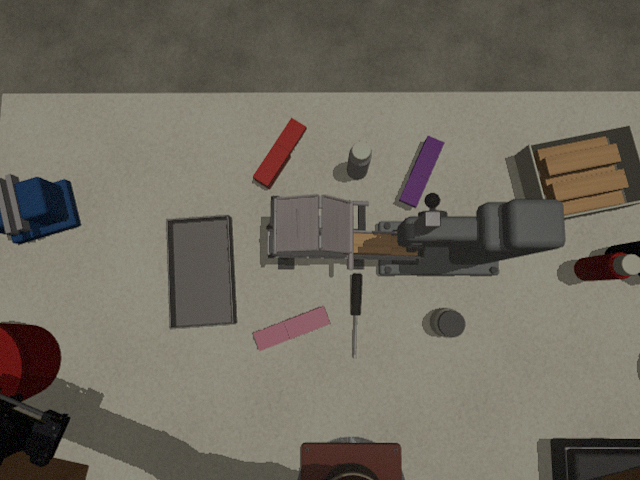

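View pics/wrist0.png

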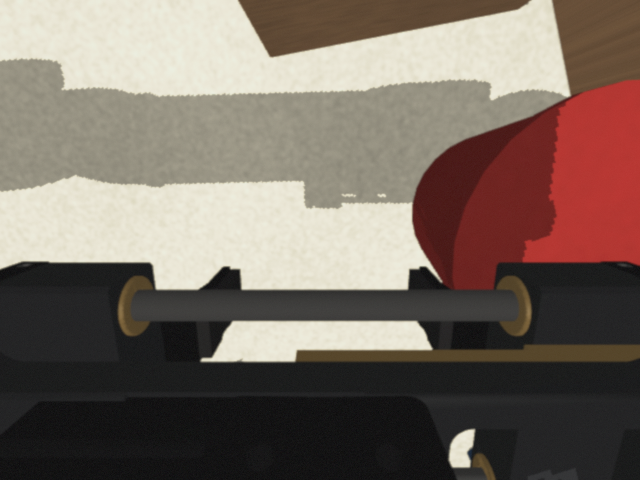

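```bash
python3 - <<'E'
from h import *
np.set_printoptions(precision=4,suppress=True)
for c in ['scene','top']:
    im,d=snap(c,c+'1')
    p=bot.camera_params(c)
    for t in ['wall_end','shoe_pad','ram_end','cover','cover_bar','guide_rail','blank_center','blank_tip','tray','spray_can','jar','screwdriver','chute']:
        for r in bot.look_for(c,t)[:3]:
            u,v=r['position']; ui,vi=int(round(u)),int(round(v)); dd=d[max(vi,0):vi+1,ui:ui+1]
            print(c,t,round(r['confidence'],2),np.round([u,v]),pt(c,float(d[vi,ui]),u,v,p))
print(bot.sense()['clock'])
for c,b in [('top',(250,180,520,290)),('scene',(180,100,420,340))]:
    im=cv2.imread(f'pics/{c}1.png'); x0,y0,x1,y1=b
    s=800/(x1-x0); s=min(s,600/(y1-y0))
    cv2.imwrite(f'pics/{c}1crop.png',cv2.resize(im[y0:y1,x0:x1],None,fx=s,fy=s,interpolation=cv2.INTER_CUBIC))
E
```

```text
scene ram_end 0.75 [320. 233.] [0.6341 0.0507 0.2152]
scene ram_end 0.64 [162. 213.] [ 0.5926 -0.2132  0.2894]
scene cover 0.56 [309. 223.] [0.5942 0.037  0.1996]
scene cover_bar 0.86 [310. 223.] [0.598  0.0378 0.2026]
scene cover_bar 0.33 [326. 218.] [0.6151 0.0666 0.2315]
scene guide_rail 0.68 [321. 233.] [0.6362 0.0527 0.2165]
scene guide_rail 0.23 [309. 223.] [0.5954 0.0368 0.1987]
scene blank_center 0.95 [355. 181.] [0.3675 0.1829 0.0438]
scene blank_center 0.94 [264. 245.] [ 0.5725 -0.0565  0.1226]
scene blank_center 0.78 [219. 363.] [ 0.7702 -0.1747  0.0423]
scene blank_tip 0.9 [266. 246.] [ 0.5765 -0.053   0.1246]
scene blank_tip 0.76 [355. 183.] [0.374  0.1828 0.0417]
scene blank_tip 0.66 [282. 217.] [ 0.4262 -0.008   0.0231]
scene tray 0.62 [441. 228.] [0.5223 0.3584 0.0035]
scene spray_can 0.67 [297. 341.] [ 0.793  -0.0223  0.1246]
scene jar 0.91 [190. 230.] [ 0.4269 -0.2221  0.0299]
scene screwdriver 0.53 [282. 222.] [ 0.4419 -0.0101  0.0232]
scene screwdriver 0.45 [193. 230.] [ 0.4278 -0.2173  0.0274]
scene chute 0.92 [318. 232.] [0.63   0.0472 0.2151]
top wall_end 0.87 
[... 218 characters left out ...]
224.] [0.6003 0.0312 0.1924]
top cover_bar 0.65 [380. 243.] [ 0.5683 -0.0628  0.1225]
top blank_center 0.92 [379. 244.] [ 0.5674 -0.0599  0.1226]
top blank_center 0.68 [290. 331.] [0.3734 0.1386 0.0464]
top blank_center 0.58 [426. 172.] [ 0.7509 -0.185   0.0401]
top blank_tip 0.7 [292. 325.] [0.3861 0.1338 0.0463]
top blank_tip 0.68 [280. 156.] [0.7919 0.1678 0.0406]
top blank_tip 0.56 [371. 244.] [ 0.5661 -0.0424  0.1286]
top tray 0.92 [196. 274.] [ 0.5075  0.3742 -0.0011]
top spray_can 0.61 [362. 156.] [ 0.7544 -0.0221  0.1611]
top jar 0.69 [447. 322.] [ 0.3966 -0.2134  0.0824]
top screwdriver 0.67 [358. 293.] [ 0.4599 -0.0201  0.0252]
top chute 0.59 [318. 231.] [0.5814 0.072  0.2361]
1.55
```

View pics/top1crop.png

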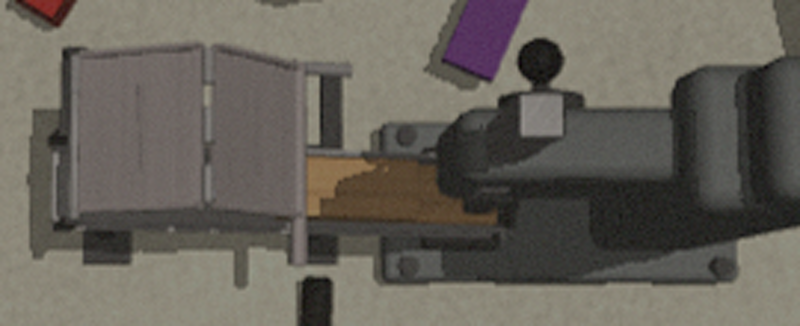

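View pics/scene1crop.png

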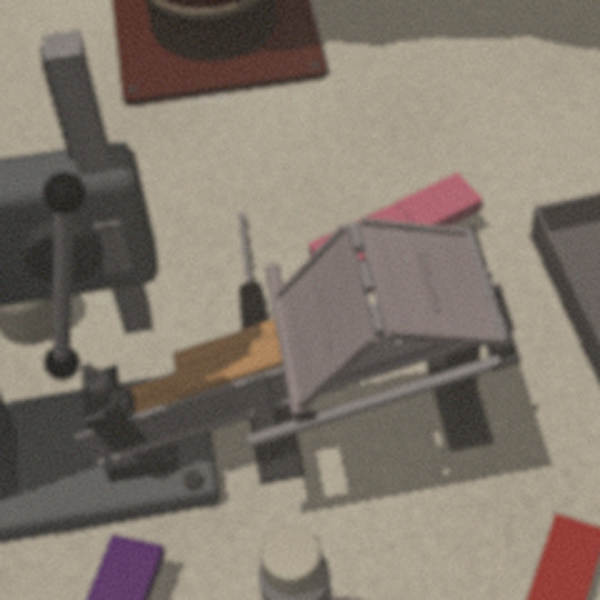

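```bash
cat >> h.py <<'E'
def cloud(cam,name):
    f=np.load('pics/'+name+'.npz'); d=f['d']; p=bot.camera_params(cam)
    T=f['T']; v,u=np.mgrid[:480,:640]
    c=np.stack([(u-p['cx'])/p['fx']*d,(v-p['cy'])/p['fy']*d,d],-1)
    P=c@T[:3,:3].T+T[:3,3]; P[d==0]=np.nan; return f['im'],P
E
python3 - <<'E'
from h import *
np.set_printoptions(precision=4,suppress=True,linewidth=150)
im,P=cloud('top','top1')
# blank top
R=P[234:252,358:398].reshape(-1,3); 
c=np.median(R,0); 
for _ in range(5):
    A=np.c_[R[:,0],R[:,1],np.ones(len(R))]; s=np.linalg.lstsq(A,R[:,2],rcond=None)[0]; r=R[:,2]-A@s; R=R[abs(r)<0.003]
print('plane',s,np.degrees(np.arctan(np.hypot(s[0],s[1]))),np.degrees(np.arctan2(s[0],s[1])),len(R),r.std(),R.min(0),R.max(0))
# blank edges: colour based
hsv=cv2.cvtColor(im,cv2.COLOR_RGB2HSV)
m=(hsv[...,1]>90)&(hsv[...,0]<25)&(hsv[...,0]>8)
mm=np.zeros_like(m); mm[225:262,340:425]=1; m&=mm
for u in range(352,422,4):
    v=np.where(m[:,u])[0]
    if len(v): print(u,v.min(),v.max(),P[v.min(),u],P[v.max(),u])
# bar column scan
for v in range(196,272,6):
    row=P[v,340:360]; i=np.nanargmax(row[8:,2])+8 ; print(v,i+340,row[i],np.round(row[:,2],3))
E
```

```text
** On entry to DLASCL parameter number  4 had an illegal value
 ** On entry to DLASCL parameter number  4 had an illegal valueTraceback (most recent call last):
  File "<stdin>", line 8, in <module>
    x, resids, rank, s = _umath_linalg.lstsq(a, b, rcond,
                         ~~~~~~~~~~~~~~~~~~~^^^^^^^^^^^^^
                                             signature=signature)
                                             ^^^^^^^^^^^^^^^^^^^^
    raise LinAlgError("SVD did not converge in Linear Least Squares")
numpy.linalg.LinAlgError: SVD did not converge in Linear Least Squares
```

```bash
python3 - <<'E'
from h import *
np.set_printoptions(precision=3,suppress=True,linewidth=200)
im,P=cloud('top','top1')
# heightmap around press at x bands
for v in range(200,282,4):
    print(v,np.round(P[v,380:510:5,2],3), np.round(P[v,400,0],3))
print(P[240,380:510:5,1])
E
```

```text
200 [ 0.002 -0.     0.     0.005  0.043  0.044  0.043  0.043  0.003  0.386  0.393  0.394 -0.     0.003 -0.     0.    -0.004 -0.    -0.001 -0.001 -0.002 -0.001 -0.     0.003 -0.001 -0.004] 0.681
204 [-0.002 -0.    -0.002 -0.    -0.    -0.004  0.043  0.044 -0.002  0.379  0.391  0.39   0.004 -0.004  0.001 -0.002 -0.002  0.002  0.003 -0.004  0.002  0.383  0.385  0.387  0.386  0.401] 0.68
208 [-0.002 -0.005 -0.002 -0.002  0.005 -0.002  0.001  0.027  0.001 -0.001  0.336  0.334 -0.001 -0.002  0.003  0.001  0.002 -0.003 -0.001  0.002  0.371  0.387  0.39   0.392  0.39   0.407] 0.669
212 [-0.001 -0.     0.001 -0.003  0.     0.    -0.001  0.002  0.319  0.331  0.461  0.459  0.336  0.326 -0.003 -0.    -0.004 -0.001 -0.001  0.003  0.372  0.388  0.389  0.389  0.389  0.407] 0.66
216 [-0.003 -0.     0.001  0.002 -0.001 -0.003  0.006  0.     0.32   0.46   0.459  0.457  0.451  0.329  0.001 -0.002 -0.001 -0.     0.002 -0.001  0.373  0.386  0.392  0.39   0.389  0.406] 0.65
220 [-0.001 -0.003 -0.001  0.    -0.001  0.351  0.359  0.361  0.42   0.458  0.458  0.458  0.452  0.363  0.36   0.362  0.36   0.361  0
[... 2191 characters left out ...]
03   0.03   0.028  0.033  0.033  0.029  0.029  0.03   0.033  0.026  0.027  0.029  0.028  0.031  0.034  0.035 -0.     0.002] 0.51
276 [ 0.002  0.     0.     0.002 -0.001 -0.    -0.002  0.     0.001 -0.007 -0.002 -0.003 -0.004 -0.     0.002 -0.005  0.002 -0.004  0.001 -0.002 -0.003  0.002 -0.    -0.002  0.001 -0.001] 0.502
280 [-0.    -0.001  0.002 -0.002 -0.003 -0.004 -0.001  0.    -0.    -0.002  0.    -0.002 -0.001 -0.002 -0.001  0.001 -0.002  0.     0.001  0.004 -0.002 -0.004 -0.001 -0.003 -0.003  0.001] 0.492
[-0.063 -0.075 -0.086 -0.102 -0.081 -0.083 -0.089 -0.097 -0.106 -0.115 -0.123 -0.132 -0.14  -0.149 -0.157 -0.166 -0.174 -0.182 -0.191 -0.2   -0.205 -0.208 -0.214 -0.223 -0.231 -0.235]
```

```bash
python3 - <<'E'
from h import *
np.set_printoptions(precision=4,suppress=True,linewidth=150)
im,P=cloud('top','top1')
R=P[235:252,358:394].reshape(-1,3); R=R[~np.isnan(R).any(1)]
for _ in range(6):
    A=np.c_[R[:,0],R[:,1],np.ones(len(R))]; s=np.linalg.lstsq(A,R[:,2],rcond=None)[0]; r=R[:,2]-A@s; R=R[abs(r)<0.004]
print('plane',s,np.degrees(np.arctan(np.hypot(s[0],s[1]))),np.degrees(np.arctan2(s[0],s[1])),len(R),r.std(),R.min(0),R.max(0))
hsv=cv2.cvtColor(im,cv2.COLOR_RGB2HSV)
m=(hsv[...,1]>80)&(hsv[...,0]<25)&(hsv[...,0]>8)
for u in range(352,422,4):
    v=np.where(m[225:262,u])[0]+225
    if len(v): print(u,v.min(),v.max(),P[v.min(),u],P[v.max(),u])
for v in (244,248,251):
    print(v, P[v,388:402,1:].tolist())
# bar
for v in range(196,274,6):
    row=P[v,340:362]; print(v,np.round(row[:,2],3), row[10])
E
python3 - <<'E'
import cv2
im=cv2.imread('pics/top1.png')[190:280,330:430]
cv2.imwrite('pics/t1c2.png',cv2.resize(im,None,fx=6.6,fy=6.6,interpolation=cv2.INTER_CUBIC))
im=cv2.imread('pics/scene1.png')[195:305,200:310]
cv2.imwrite('pics/s1c2.png',cv2.resize(im,None,fx=5.4,fy=5.4,interpolation=cv2.INTER_CUBIC))
E
```

```text
plane [-0.0191  0.318   0.1515] 17.667936533506484 -3.4322163427892116 386 0.001446140691895282 [ 0.5502 -0.0886  0.1109] [ 0.5878 -0.0135  0.1393]
356 233 253 [ 0.5895 -0.0095  0.1374] [ 0.5463 -0.0094  0.1322]
360 233 253 [ 0.5901 -0.0185  0.1331] [ 0.5465 -0.0183  0.1299]
364 233 253 [ 0.5923 -0.0285  0.1161] [ 0.5466 -0.0271  0.1285]
368 233 253 [ 0.5926 -0.0376  0.1139] [ 0.5464 -0.0356  0.1312]
372 233 254 [ 0.5926 -0.0465  0.1136] [ 0.5464 -0.0466  0.1056]
376 234 254 [ 0.589  -0.0543  0.1242] [ 0.5464 -0.0556  0.1056]
380 234 253 [ 0.589  -0.0631  0.124 ] [ 0.5474 -0.063   0.1197]
384 234 254 [ 0.5898 -0.0726  0.1179] [ 0.5464 -0.0733  0.1062]
388 234 254 [ 0.5899 -0.0816  0.1174] [ 0.5464 -0.0823  0.1058]
392 236 254 [ 0.5898 -0.095   0.0824] [ 0.5483 -0.094   0.0841]
396 236 254 [ 0.5895 -0.1039  0.0844] [ 0.5485 -0.1035  0.0812]
400 246 255 [ 0.548  -0.0859  0.2619] [ 0.5464 -0.1129  0.0794]
404 247 255 [ 0.5649 -0.1226  0.0777] [ 0.5466 -0.1225  0.0764]
408 252 255 [ 0.5534 -0.1315  0.0781] [ 0.5469 -0.1322  0.073 ]
412 252 255 [ 0.5535 -0.1408  0.0769] [ 0.547  -0.1414  
[... 3521 characters left out ...]
5  0.1648]
250 [0.19  0.185 0.183 0.178 0.177 0.176 0.174 0.168 0.167 0.166 0.164 0.164 0.165 0.163 0.138 0.138 0.135 0.137 0.131 0.13  0.135 0.132] [0.5498 0.005  0.1641]
256 [0.113 0.11  0.111 0.105 0.108 0.106 0.109 0.105 0.166 0.161 0.16  0.163 0.163 0.165 0.102 0.101 0.103 0.097 0.099 0.098 0.1   0.096] [0.5374 0.005  0.1604]
262 [-0.002  0.001 -0.001 -0.001  0.001 -0.002 -0.001 -0.002  0.162  0.164  0.167  0.161  0.166  0.16   0.002  0.005  0.007  0.007  0.004 -0.     0.008
  0.007] [0.5242 0.0054 0.1674]
268 [-0.001  0.    -0.002 -0.001 -0.003  0.    -0.     0.001  0.163  0.163  0.167  0.163  0.162  0.159  0.004  0.003  0.005  0.008  0.005  0.006  0.005
  0.004] [0.5116 0.0054 0.1672]
```

View pics/t1c2.png

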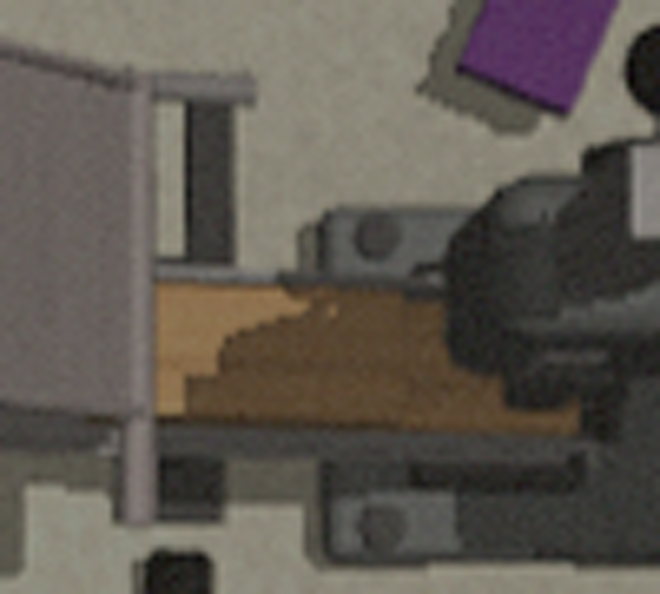

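View pics/s1c2.png

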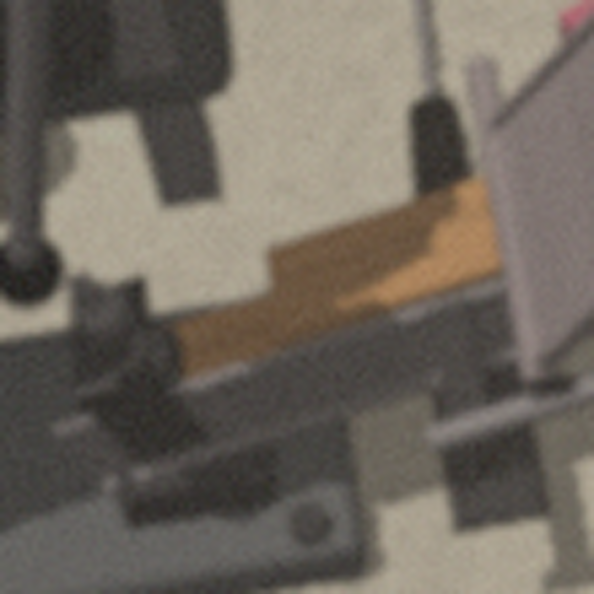

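```bash
python3 - <<'E'
from h import *
np.set_printoptions(precision=4,suppress=True,linewidth=180)
im,P=cloud('top','top1')
for v in (202,203,204): print(v,[tuple(np.round(P[v,u],4)) for u in range(360,374)])
im,P=cloud('scene','scene1')
for v in range(268,284,2): print(v,[tuple(np.round(P[v,u],3)) for u in range(272,292,2)])
print('hinge/cover high points')
im,P=cloud('top','top1')
for v in (215,230,245): print([tuple(np.round(P[v,u],3)) for u in range(262,352,6)])
# wall top profile from the top camera, x at ~.593
im,P=cloud('top','top1')
for u in range(352,400,4): print(u,[tuple(np.round(P[v,u,[0,2]],3)) for v in range(228,237)])
E
```

```text
202 [(np.float64(0.6575), np.float64(-0.0186), np.float64(0.1409)), (np.float64(0.6572), np.float64(-0.0207), np.float64(0.1423)), (np.float64(0.6575), np.float64(-0.023), np.float64(0.1406)), (np.float64(0.6576), np.float64(-0.0252), np.float64(0.14)), (np.float64(0.6589), np.float64(-0.0279), np.float64(0.1338)), (np.float64(0.6579), np.float64(-0.0297), np.float64(0.1385)), (np.float64(0.6578), np.float64(-0.0319), np.float64(0.139)), (np.float64(0.6578), np.float64(-0.034), np.float64(0.1393)), (np.float64(0.6581), np.float64(-0.0364), np.float64(0.1377)), (np.float64(0.6844), np.float64(-0.0501), np.float64(0.0043)), (np.float64(0.6855), np.float64(-0.0531), np.float64(-0.0012)), (np.float64(0.6849), np.float64(-0.0553), np.float64(0.0021)), (np.float64(0.6854), np.float64(-0.058), np.float64(-0.0007)), (np.float64(0.6855), np.float64(-0.0606), np.float64(-0.0013))]
203 [(np.float64(0.6549), np.float64(-0.0185), np.float64(0.1429)), (np.float64(0.6553), np.float64(-0.0208), np.float64(0.1404)), (np.float64(0.6553), np.float64(-0.023), np.float64(0.1404)), (np.float64(0.6552), np
[... 12719 characters left out ...]
p.float64(0.029)), (np.float64(0.614), np.float64(0.027)), (np.float64(0.611), np.float64(0.027)), (np.float64(0.607), np.float64(0.043)), (np.float64(0.595), np.float64(0.111)), (np.float64(0.593), np.float64(0.112)), (np.float64(0.592), np.float64(0.098)), (np.float64(0.592), np.float64(0.08)), (np.float64(0.59), np.float64(0.082))]
396 [(np.float64(0.616), np.float64(0.029)), (np.float64(0.613), np.float64(0.028)), (np.float64(0.608), np.float64(0.052)), (np.float64(0.605), np.float64(0.053)), (np.float64(0.595), np.float64(0.109)), (np.float64(0.593), np.float64(0.11)), (np.float64(0.592), np.float64(0.101)), (np.float64(0.593), np.float64(0.076)), (np.float64(0.589), np.float64(0.084))]
```

>>> {"op": "send_rows", "data": {"commands": [[0.01, -0.02, 0.03, -4], [0.025, -0.055, 0.055, -8], [0.04, -0.085, 0.08, -12], [0.055, -0.12, 0.105, -16], [0.07, -0.15, 0.115, -20], [0.085, -0.185, 0.115, -24], [0.1, -0.22, 0.115, -28], [0.115, -0.25, 0.115, -31], [0.13, -0.28, 0.115, -34], [0.144, -0.31, 0.115, -36]], "jaw": 0}}

```text
clock: 2.55
tool_pos: [0.3817, 0.2934, 0.3107]
ee_rot: [-1.511, -2.754, -0.0]
ft_force: [-0.1, 0.4, 0.6]
width: 0.0149
```

>>> {"op": "send_rows", "data": {"commands": [[0.014, -0.03, 0, -4], [0.03, -0.065, 0, -8], [0.045, -0.1, 0, -12], [0.06, -0.13, 0, -16], [0.075, -0.165, 0, -20], [0.09, -0.2, 0, -24], [0.105, -0.235, 0, -28], [0.12, -0.265, 0, -30], [0.135, -0.295, 0, -32.6], [0.144, -0.315, 0, -32.6]]}}

```text
clock: 3.55
tool_pos: [0.5253, -0.0234, 0.3108]
ee_rot: [2.225, 2.217, -0.001]
ft_force: [1.0, 0.2, -0.3]
width: 0.0007
```

```bash
python3 - <<'E'
from h import *
snap('wrist','w1'); snap('scene','s2')
im=cv2.imread('pics/s2.png')[90:340,150:430]
cv2.imwrite('pics/s2c.png',cv2.resize(im,None,fx=2.3,fy=2.3,interpolation=cv2.INTER_CUBIC))
E
```

```text
(no output)
```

View pics/w1.png

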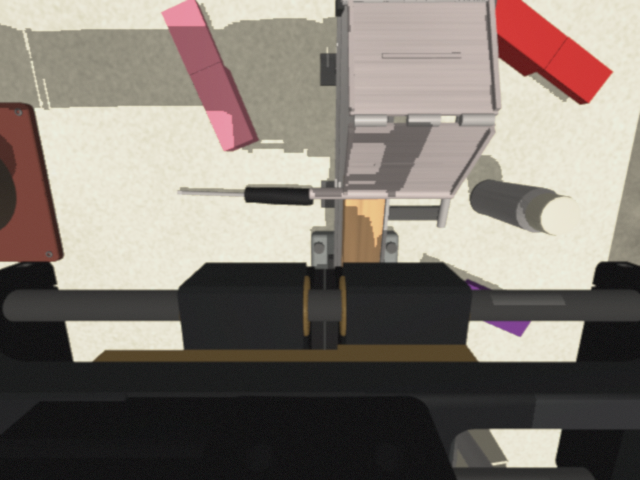

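View pics/s2c.png

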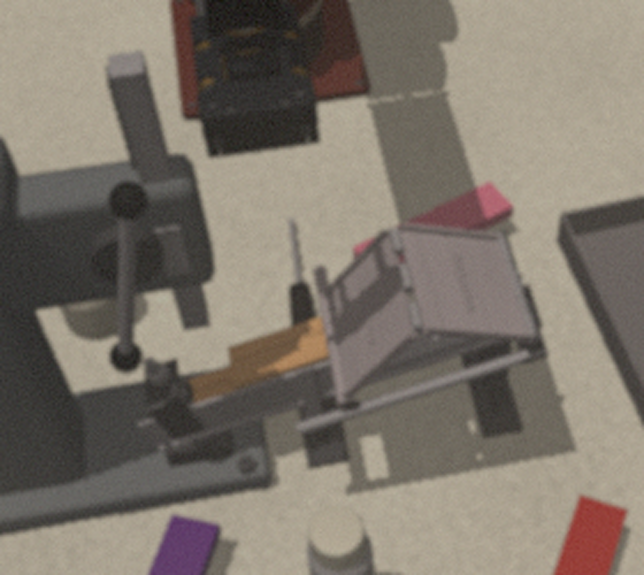

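>>> {"op": "send_rows", "data": {"commands": [[0, 0, -0.03, 0], [0, 0, -0.07, 0], [0, 0, -0.11, 0], [0, 0, -0.14, 0], [0, 0, -0.154, 0], [0, 0.004, -0.153, 0], [0, 0.008, -0.152, 0], [0, 0.012, -0.151, 0], [0, 0.016, -0.15, 0], [0, 0.02, -0.149, 0]]}}

```text
clock: 4.65
tool_pos: [0.5253, 0.0009, 0.1627]
ee_rot: [2.22, 2.222, 0.002]
ft_force: [0.0, 1.0, 0.0]
width: 0.0004
```

>>> {"op": "send_rows", "data": {"commands": [[0, 0.004, 0.001, 0], [0, 0.008, 0.002, 0], [0, 0.012, 0.003, 0], [0, 0.016, 0.0043, 0], [0, 0.02, 0.0054, 0], [0, 0.024, 0.0064, 0], [0, 0.028, 0.0075, 0], [0, 0.03, 0.008, 0], [0, 0.03, 0.008, 0], [0, 0.03, 0.008, 0]]}}

```text
clock: 5.65
tool_pos: [0.5247, 0.0302, 0.1697]
ee_rot: [2.221, 2.222, -0.0]
ft_force: [-0.6, -0.0, 0.2]
width: 0.0006
```

```bash
python3 - <<'E'
from h import *
print(bot.sense()['ft_force'],bot.sense()['tool_pos'])
snap('scene','s3')
im=cv2.imread('pics/s3.png')[90:340,150:430]
cv2.imwrite('pics/s3c.png',cv2.resize(im,None,fx=2.3,fy=2.3,interpolation=cv2.INTER_CUBIC))
E
```

```text
[-0.58491599 -0.01345791  0.19702699] [0.52472347 0.03019878 0.16972061]
```

View pics/s3c.png

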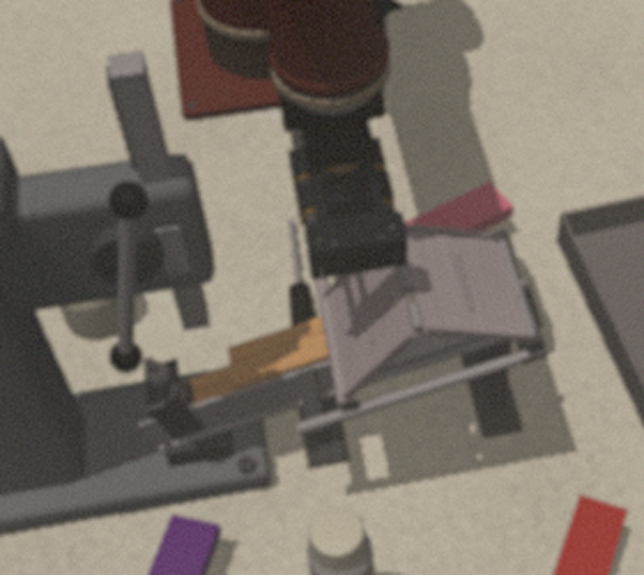

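>>> {"op": "send_rows", "data": {"commands": [[0, -0.005, 0.012, 0], [0, -0.025, 0.012, 0], [0, -0.045, 0.01, 0], [0, -0.055, 0.0, 0], [0, -0.055, -0.015, 0], [0, -0.055, -0.024, 0], [0, -0.055, -0.024, 0], [0, -0.05, -0.023, 0], [0, -0.046, -0.023, 0], [0, -0.042, -0.022, 0]]}}

```text
clock: 6.7
tool_pos: [0.525, -0.0108, 0.1482]
ee_rot: [2.22, 2.223, 0.001]
ft_force: [0.0, 0.3, 0.3]
width: 0.0004
```

>>> {"op": "send_rows", "data": {"commands": [[0, 0.003, 0.001, 0], [0, 0.006, 0.0015, 0], [0, 0.009, 0.002, 0], [0, 0.012, 0.003, 0], [0, 0.015, 0.004, 0], [0, 0.018, 0.005, 0], [0, 0.021, 0.0055, 0], [0, 0.024, 0.0065, 0], [0, 0.027, 0.007, 0], [0, 0.03, 0.008, 0]]}}

```text
clock: 7.7
tool_pos: [0.5247, 0.0186, 0.1557]
ee_rot: [-2.221, -2.222, 0.0]
ft_force: [-0.3, -0.1, 0.2]
width: 0.0004
```

```bash
python3 - <<'E'
from h import *
print(bot.sense()['ft_force'],bot.sense()['tool_pos'])
snap('scene','s4')
im=cv2.imread('pics/s4.png')[90:340,150:430]
cv2.imwrite('pics/s4c.png',cv2.resize(im,None,fx=2.3,fy=2.3,interpolation=cv2.INTER_CUBIC))
E
```

```text
[-0.28793652 -0.09952403  0.21307363] [0.52468229 0.0185511  0.15573367]
```

View pics/s4c.png

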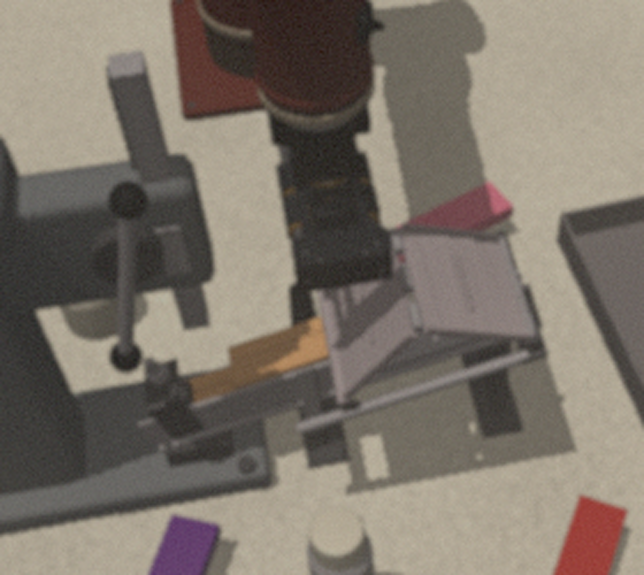

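```bash
python3 - <<'E'
from h import *
np.set_printoptions(precision=4,suppress=True)
def proj(c,P):
    p=bot.camera_params(c); q=np.linalg.inv(p['world_from_camera'])@np.r_[P,1]; return q[0]/q[2]*p['fx']+p['cx'],q[1]/q[2]*p['fy']+p['cy'],q[2]
t=bot.sense()['tool_pos']
print('tcp px',proj('scene',t),proj('scene',t+[0,0,.07]), proj('top',t), proj('wrist',t))
snap('wrist','w4')
im,P=cloud('scene','scene1'); im4,P4=cloud('scene','s4')
print('bar handle px', proj('scene',[.51,.0045,.1585]),proj('scene',[.54,.0045,.1585]))
big=cv2.resize(im4[170:290,250:370,::-1],None,fx=5,fy=5,interpolation=cv2.INTER_CUBIC)
u,v,_=proj('scene',t); cv2.circle(big,(int((u-250)*5),int((v-170)*5)),5,(0,0,255),-1)
u,v,_=proj('scene',t+[0,0,.07]); cv2.circle(big,(int((u-250)*5),int((v-170)*5)),5,(0,255,0),-1)
cv2.imwrite('pics/s4d.png',big)
E
```

```text
tcp px (np.float64(295.8921293211259), np.float64(210.95297026634938), np.float64(1.0023614041759763)) (np.float64(293.5340892775898), np.float64(188.033816461032), np.float64(0.9462494213649113)) (np.float64(343.2447135115375), np.float64(262.0911090889968), np.float64(1.0194124630452255)) (np.float64(323.8555986723244), np.float64(266.5852572653822), np.float64(0.1985219729213315))
bar handle px (np.float64(287.67714964060866), np.float64(205.82800269638787), np.float64(1.0074682449593042)) (np.float64(289.8102926330279), np.float64(216.9695276070415), np.float64(0.9898121740723824))
```

View pics/s4d.png

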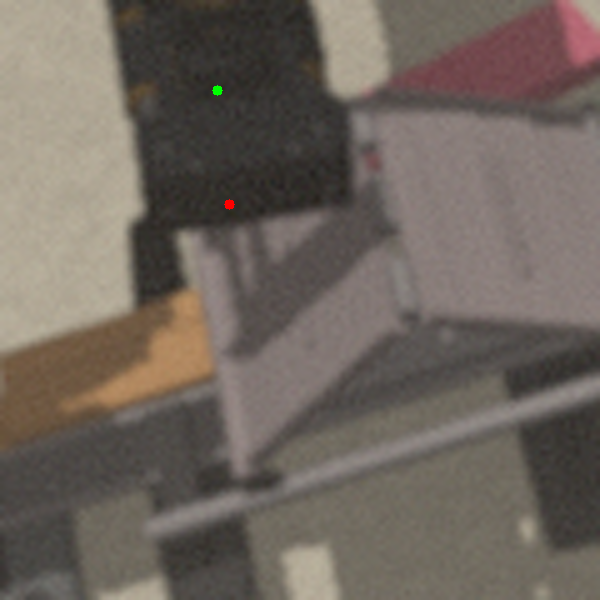

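View pics/w4.png

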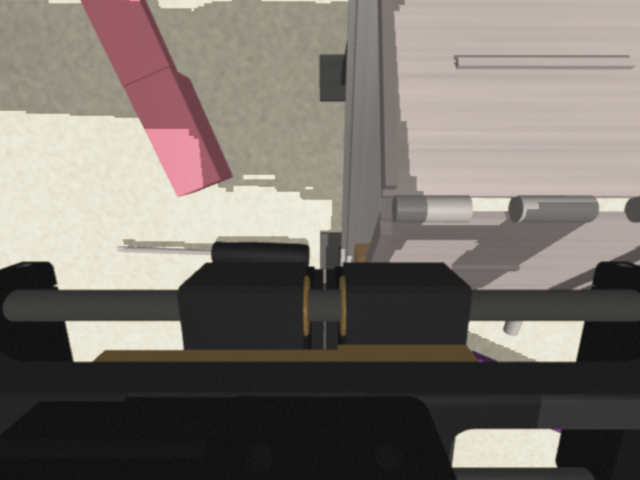

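```bash
python3 - <<'E'
from h import *
np.set_printoptions(precision=4,suppress=True,linewidth=160)
for n in ['scene1','s2','s3','s4']:
    im,P=cloud('scene',n)
    for v in (240,250,258):
        row=P[v,280:312]; print(n,v,[ (u+280,round(row[u,1],4),round(row[u,2],4)) for u in range(8,24,2)])
# diff images
a=cv2.imread('pics/scene1.png').astype(int); b=cv2.imread('pics/s4.png').astype(int)
d=np.abs(cv2.GaussianBlur(a.astype(np.float32),(5,5),0)-cv2.GaussianBlur(b.astype(np.float32),(5,5),0)).max(2)
cv2.imwrite('pics/diff.png',np.clip(cv2.resize(d[130:310,180:420],None,fx=3,fy=3)*4,0,255).astype(np.uint8))
snap('top','t4')
im=cv2.imread('pics/t4.png')[190:290,250:430]
cv2.imwrite('pics/t4c.png',cv2.resize(im,None,fx=4.4,fy=4.4,interpolation=cv2.INTER_CUBIC))
E
```

```text
scene1 240 [(288, np.float64(-0.0068), np.float64(0.1362)), (290, np.float64(-0.0029), np.float64(0.139)), (292, np.float64(0.0001), np.float64(0.1629)), (294, np.float64(0.0038), np.float64(0.1639)), (296, np.float64(0.0077), np.float64(0.1634)), (298, np.float64(0.0112), np.float64(0.1681)), (300, np.float64(0.0148), np.float64(0.1725)), (302, np.float64(0.0183), np.float64(0.1757))]
scene1 250 [(288, np.float64(-0.0102), np.float64(0.13)), (290, np.float64(-0.0062), np.float64(0.1281)), (292, np.float64(-0.0022), np.float64(0.1266)), (294, np.float64(0.0004), np.float64(0.1615)), (296, np.float64(0.0041), np.float64(0.1621)), (298, np.float64(0.0077), np.float64(0.1644)), (300, np.float64(0.0113), np.float64(0.1682)), (302, np.float64(0.0147), np.float64(0.1735))]
scene1 258 [(288, np.float64(-0.0124), np.float64(0.0998)), (290, np.float64(-0.0084), np.float64(0.1003)), (292, np.float64(-0.0043), np.float64(0.0972)), (294, np.float64(-0.0003), np.float64(0.0989)), (296, np.float64(0.0012), np.float64(0.1631)), (298, np.float64(0.005), np.float64(0.162)), (300, np.float64(0.0085), 
[... 2840 characters left out ...]
t64(-0.0062), np.float64(0.128)), (292, np.float64(-0.0022), np.float64(0.1262)), (294, np.float64(0.0002), np.float64(0.1649)), (296, np.float64(0.004), np.float64(0.1645)), (298, np.float64(0.0078), np.float64(0.1638)), (300, np.float64(0.0113), np.float64(0.168)), (302, np.float64(0.0148), np.float64(0.1721))]
s4 258 [(288, np.float64(-0.0124), np.float64(0.1026)), (290, np.float64(-0.0084), np.float64(0.101)), (292, np.float64(-0.0043), np.float64(0.1002)), (294, np.float64(-0.0002), np.float64(0.0972)), (296, np.float64(0.0012), np.float64(0.1632)), (298, np.float64(0.0049), np.float64(0.163)), (300, np.float64(0.0085), np.float64(0.1661)), (302, np.float64(0.0116), np.float64(0.1769))]
```

View pics/diff.png

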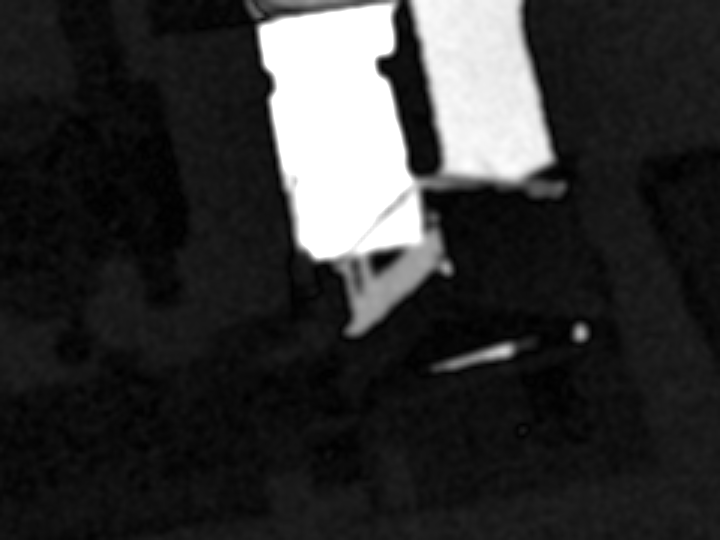

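View pics/t4c.png

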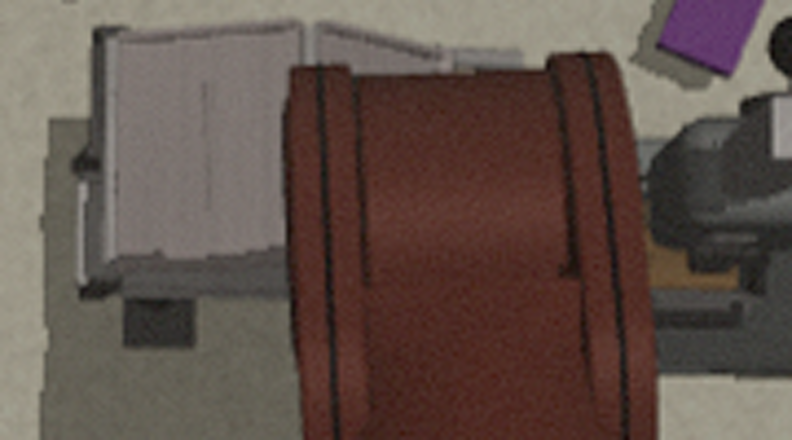

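```bash
python3 - <<'E'
from h import *
np.set_printoptions(precision=3,suppress=True,linewidth=200)
im,P=cloud('wrist','w4')
for v in (232,240,250,258,262,266,270,276,290,310,330):
    print(v,[tuple(np.round(P[v,u],3).tolist()) for u in range(308,350,5)])
im,P=cloud('wrist','w1')
for v in (190,195,200): print(v,[tuple(np.round(P[v,u],3).tolist()) for u in range(305,352,5)])
print(bot.sense()['ee_rot'],bot.camera_params('wrist')['world_from_camera'],bot.sense()['tool_pos'])
im=cv2.imread('pics/w4.png')[220:340,260:400]
cv2.imwrite('pics/w4c.png',cv2.resize(im,None,fx=5,fy=5,interpolation=cv2.INTER_CUBIC))
E
```

```text
232 [(0.508, 0.004, -0.001), (0.513, 0.004, -0.0), (0.519, 0.004, -0.0), (0.524, 0.005, 0.002), (0.529, 0.005, 0.002), (0.534, 0.004, 0.001), (0.54, 0.005, 0.002), (0.539, 0.027, 0.101), (0.542, 0.03, 0.111)]
240 [(0.508, -0.005, -0.001), (0.513, -0.005, -0.001), (0.518, -0.004, 0.001), (0.524, -0.003, 0.005), (0.529, -0.003, 0.005), (0.534, -0.003, 0.004), (0.54, -0.004, 0.004), (0.539, 0.021, 0.098), (0.542, 0.023, 0.109)]
250 [(0.509, -0.01, 0.02), (0.513, -0.016, -0.001), (0.518, -0.016, -0.001), (0.524, -0.015, 0.004), (0.529, -0.014, 0.006), (0.535, -0.014, 0.005), (0.54, -0.014, 0.005), (0.54, 0.012, 0.096), (0.543, 0.015, 0.108)]
258 [(0.509, -0.018, 0.023), (0.513, -0.025, -0.001), (0.518, -0.025, -0.001), (0.524, -0.023, 0.006), (0.529, -0.023, 0.005), (0.535, -0.023, 0.005), (0.54, -0.023, 0.005), (0.54, 0.005, 0.094), (0.543, 0.009, 0.106)]
262 [(0.509, -0.022, 0.023), (0.513, -0.03, -0.002), (0.518, -0.029, 0.0), (0.524, -0.027, 0.006), (0.529, -0.027, 0.006), (0.535, -0.028, 0.005), (0.54, -0.028, 0.005), (0.53, 0.055, 0.257), (0.531, 0.055, 0.258)]
266 [(0.517, 0.028, 
[... 1416 characters left out ...]
), (0.547, 0.005, 0.175), (0.552, 0.004, 0.164)]
195 [(0.499, -0.017, 0.024), (0.512, -0.001, 0.163), (0.517, -0.001, 0.164), (0.522, -0.001, 0.163), (0.527, -0.001, 0.165), (0.532, -0.001, 0.162), (0.537, -0.001, 0.162), (0.542, -0.001, 0.164), (0.547, -0.001, 0.166), (0.552, -0.001, 0.164)]
200 [(0.499, -0.024, 0.024), (0.506, -0.025, 0.023), (0.512, -0.028, -0.002), (0.52, -0.028, 0.0), (0.528, -0.027, 0.005), (0.535, -0.027, 0.006), (0.54, -0.016, 0.09), (0.545, -0.015, 0.099), (0.549, -0.01, 0.136), (0.554, -0.01, 0.138)]
[ 2.22   2.223 -0.   ] [[ 1.     0.001  0.001  0.525]
 [ 0.002 -0.97  -0.244  0.083]
 [ 0.001  0.244 -0.97   0.344]
 [ 0.     0.     0.     1.   ]] [0.525 0.019 0.156]
```

View pics/w4c.png

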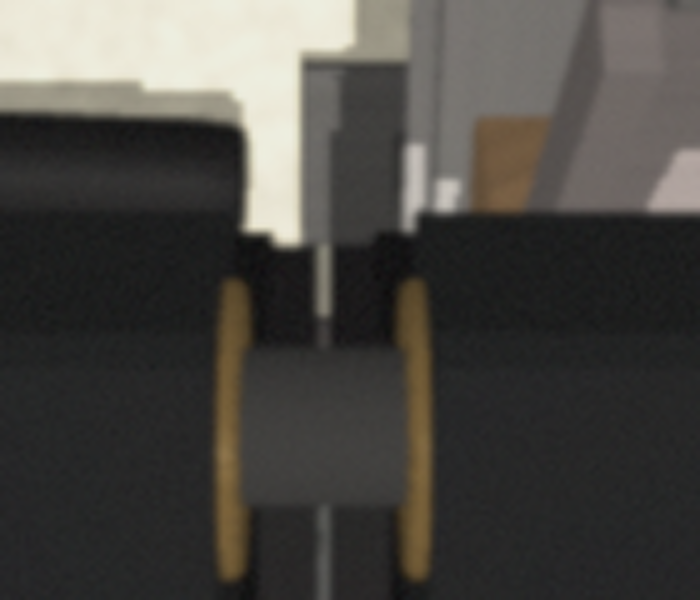

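>>> {"op": "send_rows", "data": {"commands": [[0, -0.01, 0.015, 0], [0, -0.03, 0.015, 0], [0, -0.044, 0.01, 0], [0, -0.045, 0.0, 0], [0, -0.045, -0.015, 0], [0, -0.045, -0.028, 0], [0, -0.045, -0.028, 0], [0, -0.042, -0.027, 0], [0, -0.039, -0.026, 0], [0, -0.036, -0.026, 0]]}}

```text
clock: 8.85
tool_pos: [0.5253, -0.0171, 0.1305]
ee_rot: [2.22, 2.222, 0.002]
ft_force: [-0.3, -0.3, -0.8]
width: 0.0002
```

>>> {"op": "send_rows", "data": {"commands": [[0, 0.003, 0.001, 0], [0, 0.006, 0.0015, 0], [0, 0.009, 0.002, 0], [0, 0.012, 0.003, 0], [0, 0.015, 0.004, 0], [0, 0.018, 0.005, 0], [0, 0.021, 0.0055, 0], [0, 0.024, 0.0065, 0], [0, 0.027, 0.007, 0], [0, 0.03, 0.008, 0]]}}

```text
clock: 9.85
tool_pos: [0.5246, 0.0126, 0.1377]
ee_rot: [-2.221, -2.222, 0.0]
ft_force: [-0.5, -2.0, -1.5]
width: 0.0006
```

```bash
python3 - <<'E'
from h import *
print(bot.sense()['ft_force'],bot.sense()['tool_pos'])
snap('scene','s5');snap('wrist','w5')
im=cv2.imread('pics/s5.png')[90:340,150:430]
im2=cv2.imread('pics/w5.png')[0:340,150:550]
cv2.imwrite('pics/s5c.png',np.hstack([cv2.resize(im,(400,357),interpolation=cv2.INTER_CUBIC),cv2.resize(im2,(400,357))]))
_,P=cloud('scene','s5')
for v in (240,250,258):
    row=P[v]; print([(u,round(row[u,1],4),round(row[u,2],4)) for u in range(288,316,3)])
E
```

```text
[-0.51634758 -1.95749125 -1.4806376 ] [0.5246299  0.01258663 0.13771597]
[(288, np.float64(-0.0069), np.float64(0.1383)), (291, np.float64(-0.0011), np.float64(0.1413)), (294, np.float64(0.0049), np.float64(0.1386)), (297, np.float64(0.0112), np.float64(0.1322)), (300, np.float64(0.0187), np.float64(0.1048)), (303, np.float64(0.0254), np.float64(0.0963)), (306, np.float64(0.0264), np.float64(0.1684)), (309, np.float64(0.0318), np.float64(0.1719)), (312, np.float64(0.0363), np.float64(0.1839)), (315, np.float64(0.0415), np.float64(0.1885))]
[(288, np.float64(-0.0102), np.float64(0.1295)), (291, np.float64(-0.0042), np.float64(0.1262)), (294, np.float64(0.0017), np.float64(0.1258)), (297, np.float64(0.0076), np.float64(0.1271)), (300, np.float64(0.0136), np.float64(0.1239)), (303, np.float64(0.0196), np.float64(0.1223)), (306, np.float64(0.0258), np.float64(0.1193)), (309, np.float64(0.0277), np.float64(0.1735)), (312, np.float64(0.033), np.float64(0.1756)), (315, np.float64(0.0369), np.float64(0.1947))]
[(288, np.float64(-0.0123), np.float64(0.0987)), (291, np.float64(-0.0063), np.float64(0.0991)), (294, np.float64(-0.0002), np.float64(0.0968)), (297, np.float64(0.0059), np.float64(0.0963)), (300, np.float64(0.0121), np.float64(0.0932)), (303, np.float64(0.0178), np.float64(0.0992)), (306, np.float64(0.024), np.float64(0.0964)), (309, np.float64(0.0249), np.float64(0.1691)), (312, np.float64(0.0301), np.float64(0.1729)), (315, np.float64(0.0506), np.float64(-0.0029))]
```

View pics/s5c.png

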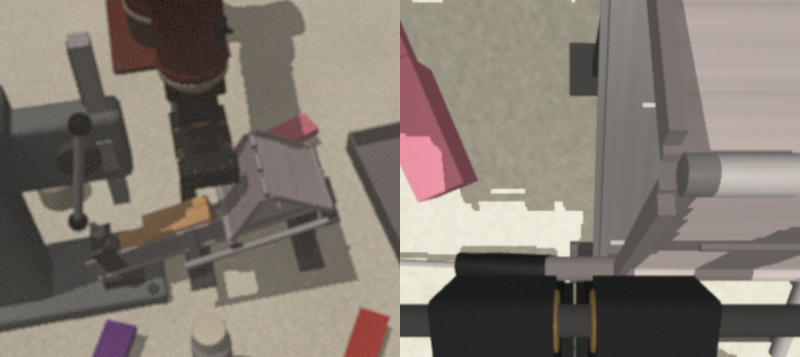

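>>> {"op": "send_rows", "data": {"commands": [[0, 0.003, 0.001, 0], [0, 0.006, 0.0015, 0], [0, 0.009, 0.002, 0], [0, 0.012, 0.003, 0], [0, 0.015, 0.004, 0], [0, 0.018, 0.005, 0], [0, 0.021, 0.0055, 0], [0, 0.024, 0.0065, 0], [0, 0.024, 0.0065, 0], [0, 0.024, 0.0065, 0]]}}

```text
clock: 10.95
tool_pos: [0.5249, 0.0367, 0.1443]
ee_rot: [-2.22, -2.223, -0.001]
ft_force: [0.3, 0.5, -0.4]
width: 0.0004
```

```bash
python3 - <<'E'
from h import *
print(bot.sense()['ft_force'],bot.sense()['tool_pos'])
snap('scene','s6');snap('wrist','w6')
im=cv2.imread('pics/s6.png')[90:340,150:430]
im2=cv2.imread('pics/w6.png')
cv2.imwrite('pics/s6c.png',np.hstack([cv2.resize(im,(400,357),interpolation=cv2.INTER_CUBIC),cv2.resize(im2,(400,357))]))
_,P=cloud('scene','s6')
for v in (240,250,):
    row=P[v]; print([(u,round(row[u,1],4),round(row[u,2],4)) for u in range(300,340,3)])
E
```

```text
[ 0.27700486  0.48334023 -0.4070571 ] [0.52487615 0.03672437 0.14434512]
[(300, np.float64(0.0187), np.float64(0.1042)), (303, np.float64(0.0252), np.float64(0.099)), (306, np.float64(0.0312), np.float64(0.1016)), (309, np.float64(0.0375), np.float64(0.1003)), (312, np.float64(0.0432), np.float64(0.1054)), (315, np.float64(0.0493), np.float64(0.1061)), (318, np.float64(0.0484), np.float64(0.175)), (321, np.float64(0.054), np.float64(0.1753)), (324, np.float64(0.0582), np.float64(0.1869)), (327, np.float64(0.0623), np.float64(0.1987)), (330, np.float64(0.0647), np.float64(0.2212)), (333, np.float64(0.0705), np.float64(0.2175)), (336, np.float64(0.0907), np.float64(0.116)), (339, np.float64(0.0966), np.float64(0.1169))]
[(300, np.float64(0.0135), np.float64(0.1254)), (303, np.float64(0.0198), np.float64(0.1196)), (306, np.float64(0.0258), np.float64(0.1185)), (309, np.float64(0.0325), np.float64(0.1087)), (312, np.float64(0.0382), np.float64(0.113)), (315, np.float64(0.0442), np.float64(0.1132)), (318, np.float64(0.0505), np.float64(0.1092)), (321, np.float64(0.0495), np.float64(0.1773)), (324, np.float64(0.0536), np.float64(0.1901)), (327, np.float64(0.059), np.float64(0.1903)), (330, np.float64(0.0742), np.float64(0.1122)), (333, np.float64(0.0958), np.float64(-0.0043)), (336, np.float64(0.1023), np.float64(-0.0018)), (339, np.float64(0.1091), np.float64(-0.0021))]
```

View pics/s6c.png

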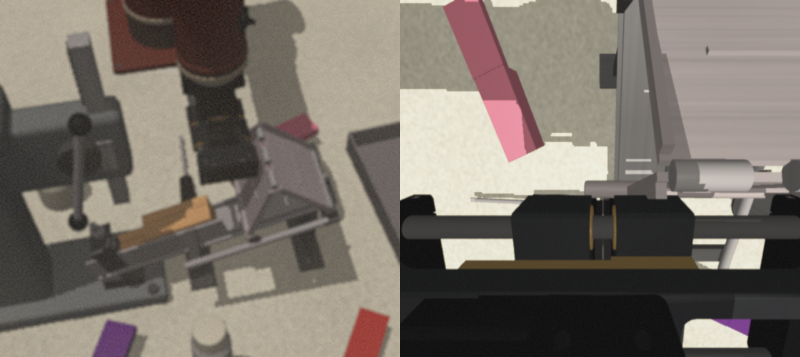

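>>> {"op": "send_rows", "data": {"commands": [[0, -0.012, 0.005, 0], [0, -0.02, 0.03, 0], [0.01, -0.02, 0.06, 0], [0.03, -0.015, 0.084, 0], [0.05, 0.0, 0.084, 0], [0.06, 0.01, 0.084, 0], [0.06, 0.018, 0.084, 0], [0.06, 0.024, 0.085, 0], [0.06, 0.03, 0.087, 0], [0.06, 0.034, 0.089, 0]]}}

```text
clock: 12.05
tool_pos: [0.5841, 0.0707, 0.2334]
ee_rot: [-2.22, -2.222, -0.0]
ft_force: [-0.9, -0.3, -0.1]
width: 0.0004
```

>>> {"op": "send_rows", "data": {"commands": [[0, 0.004, 0.002, 0], [0, 0.008, 0.004, 0], [0, 0.012, 0.006, 0], [0, 0.016, 0.008, 0], [0, 0.02, 0.011, 0], [0, 0.024, 0.013, 0], [0, 0.028, 0.015, 0], [0, 0.032, 0.017, 0], [0, 0.036, 0.019, 0], [0, 0.036, 0.019, 0]]}}

```text
clock: 13.05
tool_pos: [0.5848, 0.1072, 0.2526]
ee_rot: [-2.22, -2.223, -0.001]
ft_force: [0.3, -0.3, 0.8]
width: 0.0003
```

```bash
python3 - <<'E'
from h import *
print(bot.sense()['ft_force'],bot.sense()['tool_pos'])
snap('scene','s7');snap('wrist','w7')
im=cv2.imread('pics/s7.png')[90:340,150:430]
im2=cv2.imread('pics/w7.png')
cv2.imwrite('pics/s7c.png',np.hstack([cv2.resize(im,(400,357),interpolation=cv2.INTER_CUBIC),cv2.resize(im2,(400,357))]))
_,P=cloud('scene','s7')
for v in (215,225,240,250,):
    row=P[v]; print([(u,round(row[u,1],4),round(row[u,2],4)) for u in range(312,372,4)])
E
```

```text
[ 0.32990294 -0.28871422  0.76811384] [0.58484455 0.10716759 0.2525527 ]
[(312, np.float64(0.0637), np.float64(0.0177)), (316, np.float64(0.0738), np.float64(0.0116)), (320, np.float64(0.0843), np.float64(0.0037)), (324, np.float64(0.0944), np.float64(-0.0009)), (328, np.float64(0.1039), np.float64(-0.0003)), (332, np.float64(0.1135), np.float64(0.0)), (336, np.float64(0.1237), np.float64(-0.0038)), (340, np.float64(0.1321), np.float64(0.003)), (344, np.float64(0.1427), np.float64(-0.0026)), (348, np.float64(0.1522), np.float64(-0.0021)), (352, np.float64(0.1216), np.float64(0.1945)), (356, np.float64(0.1188), np.float64(0.2425)), (360, np.float64(0.1178), np.float64(0.2787)), (364, np.float64(0.1245), np.float64(0.2784)), (368, np.float64(0.1322), np.float64(0.2744))]
[(312, np.float64(0.0603), np.float64(-0.0011)), (316, np.float64(0.0696), np.float64(-0.0)), (320, np.float64(0.0789), np.float64(0.001)), (324, np.float64(0.0728), np.float64(0.1244)), (328, np.float64(0.0811), np.float64(0.1232)), (332, np.float64(0.09), np.float64(0.1187)), (336, np.float64(0.0979), np.float64(0.12
[... 1083 characters left out ...]
12, np.float64(0.0382), np.float64(0.1124)), (316, np.float64(0.0462), np.float64(0.1122)), (320, np.float64(0.0545), np.float64(0.1099)), (324, np.float64(0.0624), np.float64(0.111)), (328, np.float64(0.0706), np.float64(0.1094)), (332, np.float64(0.0786), np.float64(0.1095)), (336, np.float64(0.1018), np.float64(0.0015)), (340, np.float64(0.1109), np.float64(0.001)), (344, np.float64(0.1201), np.float64(0.0004)), (348, np.float64(0.1292), np.float64(0.0003)), (352, np.float64(0.1373), np.float64(0.0055)), (356, np.float64(0.1146), np.float64(0.1728)), (360, np.float64(0.1208), np.float64(0.1791)), (364, np.float64(0.1282), np.float64(0.1788)), (368, np.float64(0.1355), np.float64(0.1788))]
```

View pics/s7c.png

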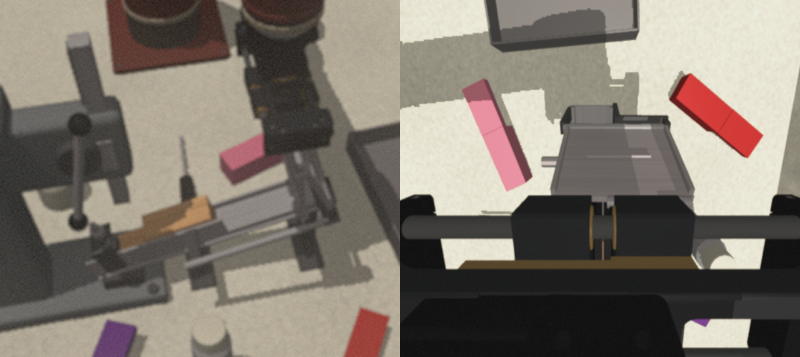

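>>> {"op": "send_rows", "data": {"commands": [[0, 0.002, 0.0003, 0], [0, 0.004, 0.0006, 0], [0, 0.006, 0.001, 0], [0, 0.008, 0.001, 0], [0, 0.01, 0.001, 0], [0, 0.011, 0.001, 0], [0, 0.012, 0.001, 0], [0, 0.013, 0.001, 0], [0, 0.014, 0.001, 0], [0, 0.014, 0.001, 0]]}}

```text
clock: 14.15
tool_pos: [0.5847, 0.1206, 0.2532]
ee_rot: [-2.22, -2.222, -0.0]
ft_force: [0.6, -1.0, 2.2]
width: 0.0002
```

>>> {"op": "send_rows", "data": {"commands": [[0, 0.001, 0, 0], [0, 0.002, 0, 0], [0, 0.003, 0, 0], [0, 0.004, 0, 0], [0, 0.005, 0, 0], [0, 0.005, 0, 0], [0, 0.006, 0, 0], [0, 0.006, 0, 0], [0, 0.006, 0, 0], [0, 0.006, 0, 0]]}}

```text
clock: 15.15
tool_pos: [0.5848, 0.1213, 0.2532]
ee_rot: [2.224, 2.215, -0.007]
ft_force: [-2.3, -15.3, 3.9]
width: 0.0009
```

```bash
python3 - <<'E'
from h import *
print(bot.sense()['ft_force'],bot.sense()['tool_pos'])
snap('scene','s8')
im=cv2.imread('pics/s8.png')[140:280,280:420]
cv2.imwrite('pics/s8c.png',cv2.resize(im,None,fx=4,fy=4,interpolation=cv2.INTER_CUBIC))
_,P=cloud('scene','s8')
for v in (205,215,225,232,240,):
    row=P[v]; print([(u,round(row[u,1],4),round(row[u,2],4)) for u in range(348,376,3)])
E
```

```text
[ -2.27829569 -15.26722722   3.90854724] [0.58475336 0.12132562 0.25324823]
[(348, np.float64(0.1587), np.float64(-0.0002)), (351, np.float64(0.166), np.float64(-0.0001)), (354, np.float64(0.1739), np.float64(-0.003)), (357, np.float64(0.1817), np.float64(-0.0053)), (360, np.float64(0.1881), np.float64(-0.0013)), (363, np.float64(0.1478), np.float64(0.1963)), (366, np.float64(0.1286), np.float64(0.2971)), (369, np.float64(0.1334), np.float64(0.2976)), (372, np.float64(0.1632), np.float64(0.2036)), (375, np.float64(0.2257), np.float64(-0.0056))]
[(348, np.float64(0.1521), np.float64(-0.0016)), (351, np.float64(0.1313), np.float64(0.1369)), (354, np.float64(0.1368), np.float64(0.1399)), (357, np.float64(0.1428), np.float64(0.1402)), (360, np.float64(0.1491), np.float64(0.1393)), (363, np.float64(0.1559), np.float64(0.1362)), (366, np.float64(0.1475), np.float64(0.1967)), (369, np.float64(0.1338), np.float64(0.275)), (372, np.float64(0.1387), np.float64(0.2752)), (375, np.float64(0.1447), np.float64(0.2717))]
[(348, np.float64(0.1216), np.float64(0.1253)), (351, np.float64(0.1272), np.f
[... 627 characters left out ...]
63, np.float64(0.1466), np.float64(0.1315)), (366, np.float64(0.1495), np.float64(0.1451)), (369, np.float64(0.1556), np.float64(0.144)), (372, np.float64(0.1421), np.float64(0.2243)), (375, np.float64(0.148), np.float64(0.2221))]
[(348, np.float64(0.1122), np.float64(0.1316)), (351, np.float64(0.1188), np.float64(0.1278)), (354, np.float64(0.125), np.float64(0.1267)), (357, np.float64(0.1313), np.float64(0.1251)), (360, np.float64(0.1362), np.float64(0.1299)), (363, np.float64(0.1429), np.float64(0.1267)), (366, np.float64(0.1503), np.float64(0.1202)), (369, np.float64(0.1568), np.float64(0.1177)), (372, np.float64(0.1906), np.float64(0.0003)), (375, np.float64(0.1496), np.float64(0.1971))]
```

View pics/s8c.png

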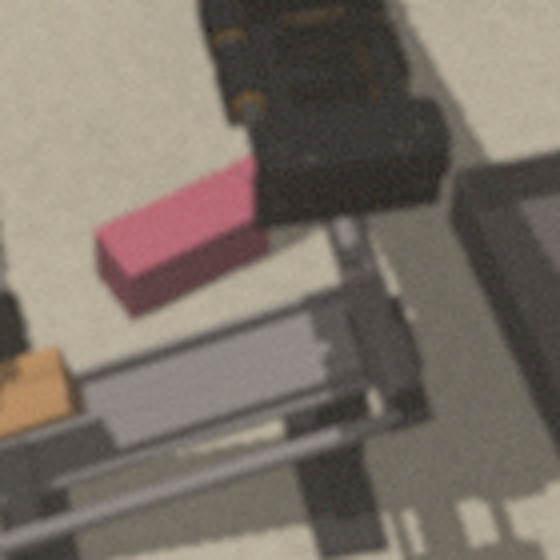

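>>> {"op": "send_rows", "data": {"commands": [[0, -0.015, 0, 0], [-0.005, -0.035, 0, 0], [-0.01, -0.06, 0, 0], [-0.0168, -0.085, -0.01, 0], [-0.0168, -0.11, -0.03, 0], [-0.0168, -0.125, -0.055, 0], [-0.0168, -0.1326, -0.08, 0], [-0.0168, -0.1326, -0.1, 0], [-0.0168, -0.1326, -0.11, 0], [-0.0168, -0.1326, -0.113, 0]], "jaw": 100, "grip_force": 30}}

```text
clock: 16.2
tool_pos: [0.5672, -0.0063, 0.1395]
ee_rot: [-2.22, -2.221, 0.001]
ft_force: [0.0, -0.6, -0.6]
width: 0.0726
```

```bash
python3 - <<'E'
from h import *
np.set_printoptions(precision=4,suppress=True)
print(bot.sense()['ft_force'],bot.sense()['tool_pos'],bot.sense()['width'])
snap('scene','s9');snap('wrist','w9')
im=cv2.imread('pics/s9.png')[90:330,180:420]
im2=cv2.imread('pics/w9.png')
cv2.imwrite('pics/s9c.png',np.hstack([cv2.resize(im,(400,400),interpolation=cv2.INTER_CUBIC),cv2.resize(im2,(400,400))]))
_,P=cloud('wrist','w9')
# fingertips lower edges
for u in (200,215,225,420,430,440,450):
    print(u,[(v,tuple(np.round(P[v,u],3).tolist())) for v in range(250,300,6)])
E
```

```text
[ 0.0121 -0.6332 -0.5884] [ 0.5672 -0.0063  0.1395] 0.07259532866943791
200 [(250, (0.44, -0.037, -0.0)), (256, (0.439, -0.043, -0.0)), (262, (0.439, -0.049, 0.001)), (268, (0.439, -0.056, 0.001)), (274, (0.438, -0.063, 0.0)), (280, (0.437, -0.07, -0.001)), (286, (0.437, -0.076, 0.001)), (292, (0.537, 0.025, 0.252)), (298, (0.537, 0.024, 0.253))]
215 [(250, (0.456, -0.036, 0.001)), (256, (0.455, -0.043, -0.001)), (262, (0.455, -0.049, 0.0)), (268, (0.454, -0.056, -0.0)), (274, (0.453, -0.063, -0.0)), (280, (0.453, -0.069, 0.001)), (286, (0.521, 0.003, 0.194)), (292, (0.54, 0.025, 0.251)), (298, (0.541, 0.024, 0.253))]
225 [(250, (0.466, -0.036, 0.001)), (256, (0.466, -0.042, 0.002)), (262, (0.465, -0.049, 0.0)), (268, (0.465, -0.056, 0.001)), (274, (0.464, -0.062, 0.001)), (280, (0.523, 0.003, 0.186)), (286, (0.525, 0.003, 0.194)), (292, (0.543, 0.025, 0.251)), (298, (0.544, 0.024, 0.253))]
420 [(250, (0.667, -0.036, 0.001)), (256, (0.668, -0.043, -0.0)), (262, (0.668, -0.049, 0.0)), (268, (0.668, -0.056, 0.001)), (274, (0.614, 0.003, 0.179)), (280, (0.612, 0.003, 0.187)), (286, (0.6
[... 215 characters left out ...]
.635, -0.014, 0.131)), (280, (0.635, -0.017, 0.133)), (286, (0.614, 0.003, 0.194)), (292, (0.595, 0.025, 0.251)), (298, (0.594, 0.024, 0.253))]
440 [(250, (0.688, -0.036, 0.001)), (256, (0.688, -0.042, 0.001)), (262, (0.689, -0.049, 0.001)), (268, (0.689, -0.056, 0.001)), (274, (0.642, -0.015, 0.13)), (280, (0.642, -0.018, 0.132)), (286, (0.642, -0.022, 0.132)), (292, (0.597, 0.025, 0.252)), (298, (0.597, 0.024, 0.253))]
450 [(250, (0.698, -0.036, -0.0)), (256, (0.699, -0.042, 0.001)), (262, (0.698, -0.048, 0.003)), (268, (0.7, -0.056, 0.001)), (274, (0.648, -0.015, 0.13)), (280, (0.648, -0.018, 0.132)), (286, (0.649, -0.022, 0.131)), (292, (0.6, 0.025, 0.252)), (298, (0.599, 0.024, 0.253))]
```

View pics/s9c.png

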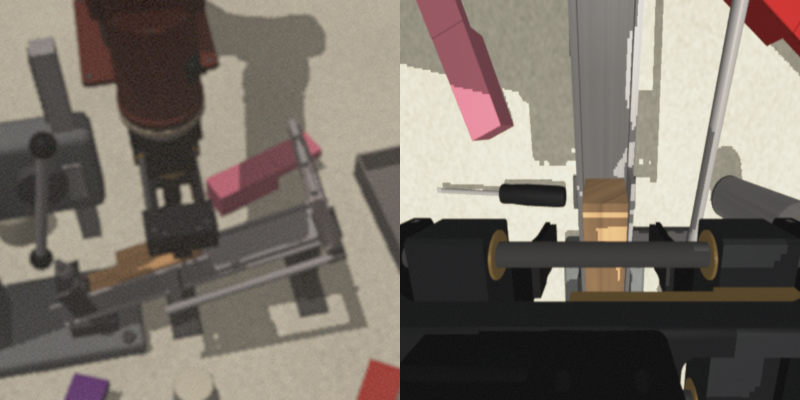

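View pics/w9.png

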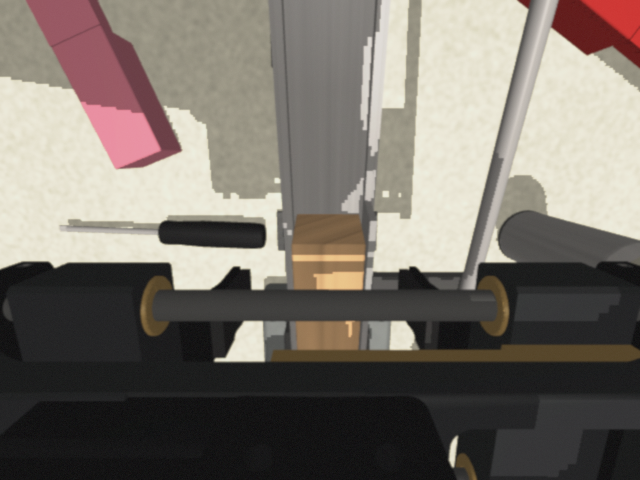

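>>> {"op": "send_rows", "data": {"commands": [[0.001, 0, -0.01, 0], [0.001, 0, -0.018, 0], [0.001, 0, -0.023, 0], [0.001, 0, -0.025, 0], [0.001, 0, -0.026, 0], [0.001, 0, -0.026, 0], [0.001, 0, -0.026, 0], [0.001, 0, -0.026, 0], [0.001, 0, -0.026, 0], [0.001, 0, -0.026, 0]]}}

```text
clock: 17.3
tool_pos: [0.569, -0.0063, 0.1144]
ee_rot: [2.221, 2.222, 0.0]
ft_force: [-0.4, -1.1, 0.2]
width: 0.087
```

```bash
python3 - <<'E'
from h import *
np.set_printoptions(precision=4,suppress=True)
print(bot.sense()['ft_force'],bot.sense()['tool_pos'],bot.sense()['width'])
snap('wrist','w10')
im2=cv2.imread('pics/w10.png')[200:360,200:460]
cv2.imwrite('pics/w10c.png',cv2.resize(im2,None,fx=3,fy=3,interpolation=cv2.INTER_CUBIC))
_,P=cloud('wrist','w10')
for u in (232,236,240,244,408,412,416,420): print(u,[(v,tuple(np.round(P[v,u],3).tolist())) for v in range(262,290,3)])
print('blank',[(v,tuple(np.round(P[v,330],3).tolist())) for v in range(215,285,5)])
E
```

```text
[-0.3871 -1.1042  0.1864] [ 0.569  -0.0063  0.1144] 0.08699256510376155
232 [(262, (0.481, -0.041, -0.001)), (265, (0.48, -0.044, -0.001)), (268, (nan, nan, nan)), (271, (0.523, 0.002, 0.144)), (274, (0.524, 0.002, 0.149)), (277, (0.525, 0.002, 0.153)), (280, (0.526, 0.002, 0.156)), (283, (0.526, 0.0, 0.157)), (286, (0.526, -0.001, 0.157)), (289, (0.526, -0.003, 0.157))]
236 [(262, (0.485, -0.041, -0.0)), (265, (0.485, -0.044, -0.0)), (268, (0.484, -0.047, -0.0)), (271, (0.525, 0.002, 0.145)), (274, (0.526, 0.002, 0.149)), (277, (0.526, 0.0, 0.149)), (280, (0.526, -0.001, 0.15)), (283, (0.526, -0.002, 0.151)), (286, (0.526, -0.004, 0.151)), (289, (0.526, -0.005, 0.151))]
240 [(262, (0.488, -0.041, -0.0)), (265, (0.488, -0.044, -0.001)), (268, (0.488, -0.047, -0.001)), (271, (0.526, 0.001, 0.142)), (274, (0.526, -0.001, 0.142)), (277, (0.526, -0.003, 0.141)), (280, (0.526, -0.004, 0.143)), (283, (0.526, -0.005, 0.144)), (286, (0.526, -0.007, 0.143)), (289, (0.526, -0.009, 0.143))]
244 [(262, (0.492, -0.041, -0.001)), (265, (0.492, -0.044, -0.0)), (268, (0.492, -0.047, 0.0)), (271, (0.
[... 1175 characters left out ...]
01)), (265, (0.661, -0.044, -0.0)), (268, (0.618, 0.003, 0.143)), (271, (0.618, 0.002, 0.144)), (274, (0.616, 0.002, 0.148)), (277, (0.615, 0.002, 0.152)), (280, (0.614, 0.002, 0.157)), (283, (0.613, 0.002, 0.161)), (286, (0.613, 0.001, 0.161)), (289, (0.613, -0.001, 0.162))]
blank [(215, (0.573, 0.022, 0.099)), (220, (0.573, 0.019, 0.098)), (225, (0.573, 0.017, 0.106)), (230, (0.573, 0.016, 0.112)), (235, (0.573, 0.014, 0.118)), (240, (0.572, 0.012, 0.122)), (245, (0.572, 0.011, 0.129)), (250, (0.572, 0.01, 0.133)), (255, (0.572, 0.008, 0.138)), (260, (0.572, 0.006, 0.14)), (265, (0.572, 0.003, 0.14)), (270, (0.572, 0.0, 0.139)), (275, (0.572, -0.003, 0.137)), (280, (0.572, -0.006, 0.137))]
```

View pics/w10c.png

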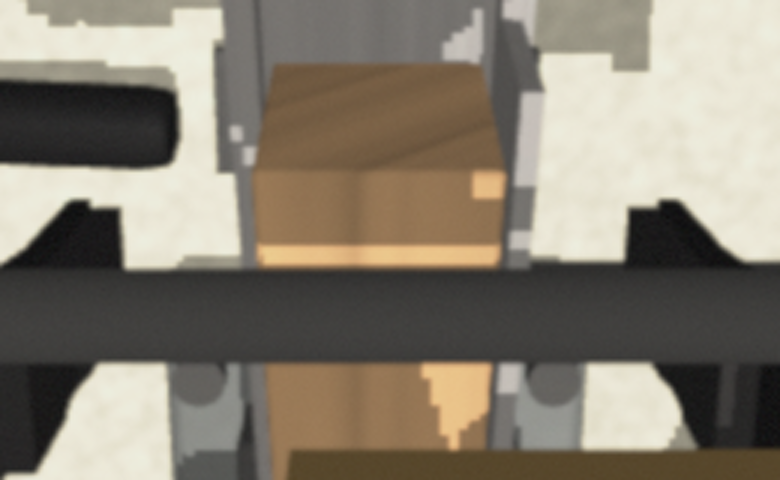

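>>> {"op": "send_rows", "data": {"commands": [[0, 0, -0.002, 0], [0, 0, -0.004, 0], [0, 0, -0.004, 0], [0, 0, -0.004, 0], [0, 0, -0.004, 0], [0, 0, -0.004, 0], [0, 0, -0.004, 0], [0, 0, -0.004, 0], [0, 0, -0.004, 0], [0, 0, -0.004, 0]], "jaw": 0, "grip_force": 40}}

```text
clock: 18.35
tool_pos: [0.5691, -0.0063, 0.1103]
ee_rot: [2.221, 2.222, 0.0]
ft_force: [0.1, 0.1, -0.2]
width: 0.0395
```

>>> {"op": "send_rows", "data": {"commands": [[0, 0, 0.004, 0], [0, 0, 0.004, 0], [0, 0, 0.004, 0], [0, 0, 0.004, 0], [0, 0, 0.004, 0], [0, 0, 0.004, 0], [0, 0.002, 0.002, 0], [0, 0.002, 0.0, 0], [0, 0.002, -0.0025, 0], [0, 0.002, -0.0025, 0]], "jaw": 75}}

```text
clock: 19.35
tool_pos: [0.5687, -0.0043, 0.1073]
ee_rot: [-2.22, -2.222, 0.001]
ft_force: [0.4, -0.6, -0.0]
width: 0.0655
```

```bash
python3 - <<'E'
from h import *
np.set_printoptions(precision=4,suppress=True)
s=bot.sense();print(s['ft_force'],s['tool_pos'],s['width'])
snap('wrist','w11')
im2=cv2.imread('pics/w11.png')[200:360,200:460]
cv2.imwrite('pics/w11c.png',cv2.resize(im2,None,fx=3,fy=3,interpolation=cv2.INTER_CUBIC))
_,P=cloud('wrist','w11')
def runs(u): print(u,[(v,tuple(np.round(P[v,u],4).tolist())) for v in range(264,290,3)])
for u in (246,250,254,258,394,398,402,406): runs(u)
print('blank',[(v,tuple(np.round(P[v,330],3).tolist())) for v in range(245,275,4)])
E
```

```text
[ 0.3691 -0.599  -0.0315] [ 0.5687 -0.0043  0.1073] 0.06552256833793031
246 [(264, (0.4956, -0.0387, 0.0001)), (267, (0.5293, 0.0053, 0.1363)), (270, (0.53, 0.0048, 0.1395)), (273, (0.5314, 0.0054, 0.1455)), (276, (0.5318, 0.0046, 0.1473)), (279, (0.5319, 0.0034, 0.1482)), (282, (0.533, 0.0038, 0.1531)), (285, (0.5337, 0.0036, 0.1561)), (288, (0.5345, 0.0036, 0.1597))]
250 [(264, (0.4994, -0.0387, 0.0003)), (267, (0.5313, 0.0053, 0.1361)), (270, (0.5317, 0.0045, 0.1385)), (273, (0.5324, 0.004, 0.1415)), (276, (0.5332, 0.0039, 0.1455)), (279, (0.5339, 0.0035, 0.1485)), (282, (0.5348, 0.0038, 0.1529)), (285, (0.5356, 0.0037, 0.1563)), (288, (0.5359, 0.0029, 0.158))]
254 [(264, (0.503, -0.0389, -0.0003)), (267, (0.5029, -0.0418, -0.0003)), (270, (0.5334, 0.0039, 0.1369)), (273, (0.5344, 0.0041, 0.1417)), (276, (0.535, 0.0037, 0.1447)), (279, (0.5359, 0.0038, 0.1492)), (282, (0.5362, 0.003, 0.1509)), (285, (0.5364, 0.002, 0.1521)), (288, (0.5364, 0.0006, 0.1524))]
258 [(264, (0.5064, -0.0394, -0.002)), (267, (0.5068, -0.0415, 0.0005)), (270, (0.5353, 0.0037, 0.1362)), (273, (0.5361, 0.00
[... 921 characters left out ...]
0.6067, 0.0036, 0.1445)), (279, (0.6055, 0.004, 0.1494)), (282, (0.6048, 0.0038, 0.1528)), (285, (0.604, 0.0038, 0.1563)), (288, (0.6034, 0.0035, 0.1591))]
406 [(264, (0.6455, -0.0383, 0.0009)), (267, (0.6106, 0.0052, 0.1356)), (270, (0.6098, 0.0049, 0.1394)), (273, (0.6085, 0.0052, 0.1446)), (276, (0.6075, 0.0052, 0.1488)), (279, (0.6067, 0.0051, 0.1523)), (282, (0.6066, 0.0038, 0.1528)), (285, (0.6058, 0.0037, 0.1561)), (288, (0.6051, 0.0035, 0.1592))]
blank [(245, (0.572, 0.013, 0.122)), (249, (0.572, 0.012, 0.126)), (253, (0.572, 0.011, 0.13)), (257, (0.572, 0.01, 0.134)), (261, (0.572, 0.009, 0.137)), (265, (0.572, 0.008, 0.14)), (269, (0.572, 0.006, 0.14)), (273, (0.572, 0.004, 0.14))]
```

View pics/w11c.png

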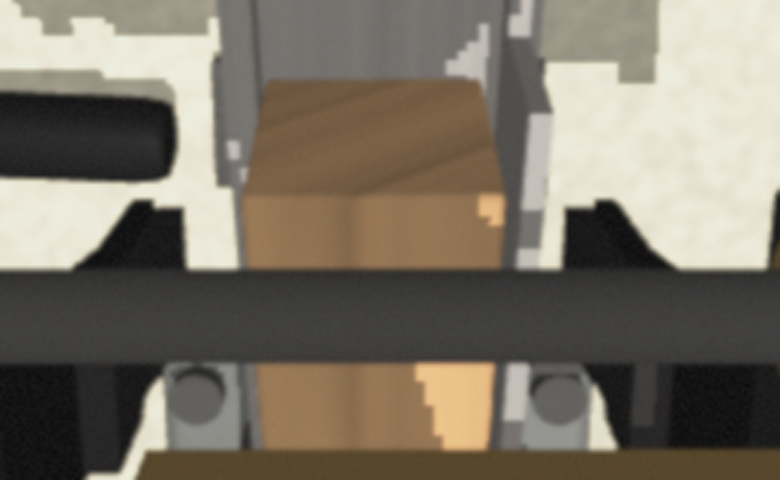

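>>> {"op": "send_rows", "data": {"commands": [[0, 0, 0, 0], [0, 0, 0, 0], [0, 0, 0, 0], [0, 0, 0, 0], [0, 0, 0, 0], [0, 0, 0, 0], [0, 0, 0, 0], [0, 0, 0, 0], [0, 0, 0, 0], [0, 0, 0, 0]], "jaw": 0, "grip_force": 40}}

```text
clock: 20.4
tool_pos: [0.5705, -0.0045, 0.1088]
ee_rot: [2.219, 2.22, 0.004]
ft_force: [4.7, -1.6, 4.9]
width: 0.0425
```

>>> {"op": "send_rows", "data": {"commands": [[0.001, 0, 0.003, 0], [0.001, 0, 0.003, 0], [0.001, 0, 0.003, 0], [0.001, 0, 0.001, 0], [0.001, 0, -0.001, 0], [0.001, 0, -0.002, 0], [0.001, 0, -0.002, 0], [0.001, 0, -0.002, 0], [0.001, 0, -0.002, 0], [0.001, 0, -0.002, 0]], "jaw": 65}}

```text
clock: 21.4
tool_pos: [0.5699, -0.0042, 0.1058]
ee_rot: [-2.22, -2.222, 0.0]
ft_force: [-1.6, 0.9, 2.7]
width: 0.0568
```

>>> {"op": "send_rows", "data": {"commands": [[0, 0, 0, 0], [0, 0, 0, 0], [0, 0, 0, 0], [0, 0, 0, 0], [0, 0, 0, 0], [0, 0, 0, 0], [0, 0, 0, 0], [0, 0, 0, 0], [0, 0, 0, 0], [0, 0, 0, 0]], "jaw": 0, "grip_force": 40}}

```text
clock: 22.4
tool_pos: [0.5731, -0.0041, 0.1063]
ee_rot: [2.217, 2.219, 0.007]
ft_force: [12.8, 1.0, -6.0]
width: 0.0456
```

>>> {"op": "send_rows", "data": {"commands": [[-0.001, 0, 0.002, 0], [-0.001, 0, 0.0035, 0], [-0.001, 0, 0.0035, 0], [-0.001, 0, 0.0035, 0], [-0.001, 0, 0.0035, 0], [-0.001, 0, 0.0035, 0], [-0.001, 0, 0.0035, 0], [-0.001, 0, 0.0035, 0], [-0.001, 0, 0.0035, 0], [-0.001, 0, 0.0035, 0]], "jaw": 60}}

```text
clock: 23.4
tool_pos: [0.5689, -0.0044, 0.1092]
ee_rot: [-2.221, -2.222, 0.0]
ft_force: [0.4, -1.2, 1.8]
width: 0.0521
```

>>> {"op": "send_rows", "data": {"commands": [[0, 0, 0, 0], [0, 0, 0, 0], [0, 0, 0, 0], [0, 0, 0, 0], [0, 0, 0, 0], [0, 0, 0, 0], [0, 0, 0, 0], [0, 0, 0, 0], [0, 0, 0, 0], [0, 0, 0, 0]], "jaw": 0, "grip_force": 50}}

```text
clock: 24.4
tool_pos: [0.5692, -0.0041, 0.1094]
ee_rot: [2.22, 2.222, 0.001]
ft_force: [3.9, 0.9, 3.1]
width: 0.0417
```

>>> {"op": "send_rows", "data": {"commands": [[0, 0.001, 0.0003, 0], [0, 0.002, 0.0005, 0], [0, 0.003, 0.0008, 0], [0, 0.004, 0.001, 0], [0, 0.005, 0.0013, 0], [0, 0.006, 0.0016, 0], [0, 0.007, 0.0019, 0], [0, 0.008, 0.0021, 0], [0, 0.009, 0.0024, 0], [0, 0.01, 0.0027, 0]]}}

```text
clock: 25.4
tool_pos: [0.5677, 0.0005, 0.1108]
ee_rot: [2.223, 2.216, -0.009]
ft_force: [3.5, -12.8, -6.6]
width: 0.0417
```

```bash
python3 - <<'E'
from h import *
np.set_printoptions(precision=4,suppress=True)
s=bot.sense();print(s['ft_force'],s['tool_pos'],s['width'])
snap('wrist','w12')
im2=cv2.imread('pics/w12.png')[200:360,200:460]
cv2.imwrite('pics/w12c.png',cv2.resize(im2,None,fx=3,fy=3,interpolation=cv2.INTER_CUBIC))
_,P=cloud('wrist','w12')
print('blank',[(v,tuple(np.round(P[v,330],3).tolist())) for v in range(245,285,4)])
E
```

```text
[  3.4898 -12.801   -6.5894] [0.5677 0.0005 0.1108] 0.04166396317092506
blank [(245, (0.571, 0.018, 0.123)), (249, (0.571, 0.017, 0.128)), (253, (0.571, 0.016, 0.131)), (257, (0.571, 0.014, 0.135)), (261, (0.571, 0.013, 0.139)), (265, (0.571, 0.012, 0.141)), (269, (0.571, 0.01, 0.141)), (273, (0.571, 0.007, 0.14)), (277, (0.571, 0.006, 0.141)), (281, (0.571, 0.003, 0.14))]
```

View pics/w12c.png

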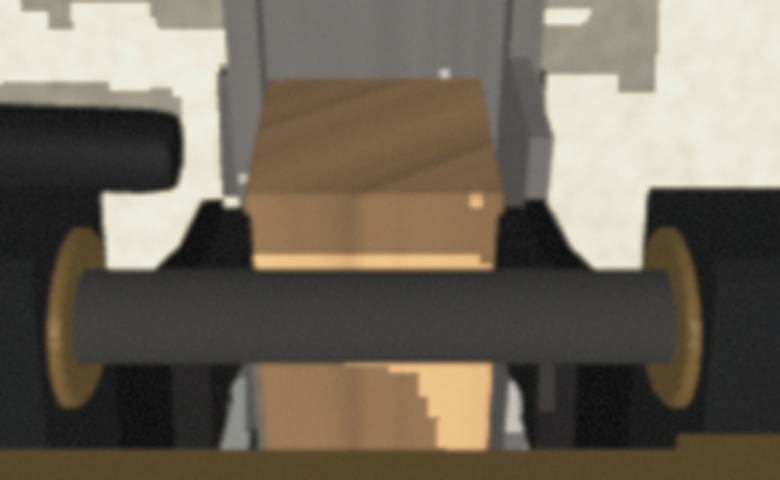

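>>> {"op": "send_rows", "data": {"commands": [[0, 0.0015, 0.0004, 0], [0, 0.003, 0.0008, 0], [0, 0.005, 0.0013, 0], [0, 0.007, 0.0019, 0], [0, 0.009, 0.0024, 0], [0, 0.011, 0.0029, 0], [0, 0.013, 0.0035, 0], [0, 0.015, 0.004, 0], [0, 0.017, 0.0045, 0], [0, 0.019, 0.005, 0]], "grip_force": 60}}

```text
clock: 26.45
tool_pos: [0.5677, 0.0192, 0.1157]
ee_rot: [2.223, 2.216, -0.01]
ft_force: [4.6, -15.1, -6.7]
width: 0.0409
```

>>> {"op": "send_rows", "data": {"commands": [[0, 0.002, 0.0005, 0], [0, 0.004, 0.001, 0], [0, 0.006, 0.0016, 0], [0, 0.008, 0.0021, 0], [0, 0.01, 0.0027, 0], [0, 0.014, 0.0037, 0], [0, 0.018, 0.0048, 0], [0, 0.022, 0.0059, 0], [0, 0.026, 0.007, 0], [0, 0.03, 0.008, 0]]}}

```text
clock: 27.45
tool_pos: [0.5679, 0.0523, 0.1245]
ee_rot: [2.223, 2.22, -0.006]
ft_force: [0.5, -5.3, 3.1]
width: 0.0414
```

```bash
python3 - <<'E'
from h import *
np.set_printoptions(precision=4,suppress=True)
s=bot.sense();print(s['ft_force'],s['tool_pos'],s['width'])
snap('wrist','w13');snap('scene','s13')
im2=cv2.imread('pics/w13.png')[160:360,200:460]; im=cv2.imread('pics/s13.png')[160:320,190:400]
cv2.imwrite('pics/w13c.png',np.hstack([cv2.resize(im2,(400,307)),cv2.resize(im,(400,307),interpolation=cv2.INTER_CUBIC)]))
_,P=cloud('wrist','w13')
print('blank',[(v,tuple(np.round(P[v,330],3).tolist())) for v in range(245,285,4)])
E
```

```text
[ 0.5018 -5.2773  3.0718] [0.5679 0.0523 0.1245] 0.04137634844050646
blank [(245, (0.571, 0.069, 0.136)), (249, (0.571, 0.069, 0.141)), (253, (0.571, 0.068, 0.145)), (257, (0.571, 0.066, 0.148)), (261, (0.571, 0.066, 0.153)), (265, (0.571, 0.064, 0.155)), (269, (0.571, 0.062, 0.154)), (273, (0.571, 0.06, 0.155)), (277, (0.571, 0.058, 0.154)), (281, (0.571, 0.055, 0.154))]
```

View pics/w13c.png

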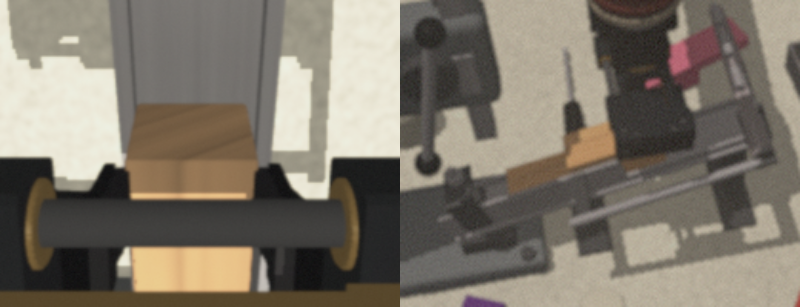

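>>> {"op": "send_rows", "data": {"commands": [[0, 0.002, 0.0005, 0], [0, 0.004, 0.001, 0], [0, 0.006, 0.0016, 0], [0, 0.008, 0.0021, 0], [0, 0.01, 0.0027, 0], [0, 0.012, 0.0032, 0], [0, 0.014, 0.0037, 0], [0, 0.016, 0.0043, 0], [0, 0.018, 0.0048, 0], [0, 0.018, 0.0048, 0]]}}

```text
clock: 28.55
tool_pos: [0.5679, 0.0705, 0.1294]
ee_rot: [2.222, 2.22, -0.006]
ft_force: [-0.1, -4.4, 2.8]
width: 0.0412
```

>>> {"op": "send_rows", "data": {"commands": [[0, 0, 0.004, 0], [0, 0, 0.004, 0], [0, 0, 0.004, 0], [0, -0.01, 0.002, 0], [0, -0.02, -0.001, 0], [0, -0.03, -0.004, 0], [0, -0.032, -0.01, 0], [0, -0.032, -0.015, 0], [0, -0.032, -0.015, 0], [0, -0.032, -0.015, 0]], "jaw": 65}}

```text
clock: 29.55
tool_pos: [0.5688, 0.0412, 0.1145]
ee_rot: [-2.22, -2.223, 0.001]
ft_force: [-0.8, -1.5, -0.5]
width: 0.0567
```

>>> {"op": "send_rows", "data": {"commands": [[0, 0, 0, 0], [0, 0, 0, 0], [0, 0, 0, 0], [0, 0, 0, 0], [0, 0.003, 0.0008, 0], [0, 0.007, 0.0019, 0], [0, 0.011, 0.0029, 0], [0, 0.015, 0.004, 0], [0, 0.019, 0.005, 0], [0, 0.023, 0.0062, 0]], "jaw": 0, "grip_force": 30}}

```text
clock: 30.55
tool_pos: [0.569, 0.0641, 0.121]
ee_rot: [2.221, 2.222, -0.0]
ft_force: [0.4, -3.0, -0.1]
width: 0.0435
```

>>> {"op": "send_rows", "data": {"commands": [[0, 0.002, 0.0005, 0], [0, 0.004, 0.001, 0], [0, 0.006, 0.0016, 0], [0, 0.008, 0.0021, 0], [0, 0.01, 0.0027, 0], [0, 0.01, 0.0027, 0], [0, 0.01, 0.0027, 0], [0, 0.01, 0.0027, 0], [0, 0.01, 0.0027, 0], [0, 0.01, 0.0027, 0]]}}

```text
clock: 31.55
tool_pos: [0.5689, 0.0742, 0.1237]
ee_rot: [-2.22, -2.222, -0.001]
ft_force: [-1.1, 1.4, 2.6]
width: 0.0438
```

```bash
python3 - <<'E'
from h import *
np.set_printoptions(precision=4,suppress=True)
s=bot.sense();print(s['ft_force'],s['tool_pos'],s['width'],s['qpos'])
snap('wrist','w14');snap('scene','s14')
im2=cv2.imread('pics/w14.png')[0:400]; im=cv2.imread('pics/s14.png')[120:320,190:430]
cv2.imwrite('pics/w14c.png',np.hstack([cv2.resize(im2,(400,307)),cv2.resize(im,(400,333),interpolation=cv2.INTER_CUBIC)[:307]]))
_,P=cloud('wrist','w14')
print('blank',[(v,tuple(np.round(P[v,330],3).tolist())) for v in range(225,285,4)])
E
```

```text
[-1.1155  1.3747  2.5944] [0.5689 0.0742 0.1237] 0.0437672442184313 [-0.7519  0.258   0.641   1.7745 -0.1676  1.1638 -0.0591]
blank [(225, (nan, nan, nan)), (229, (nan, nan, nan)), (233, (nan, nan, nan)), (237, (nan, nan, nan)), (241, (nan, nan, nan)), (245, (nan, nan, nan)), (249, (nan, nan, nan)), (253, (nan, nan, nan)), (257, (nan, nan, nan)), (261, (nan, nan, nan)), (265, (nan, nan, nan)), (269, (nan, nan, nan)), (273, (nan, nan, nan)), (277, (nan, nan, nan)), (281, (nan, nan, nan))]
```

View pics/w14c.png

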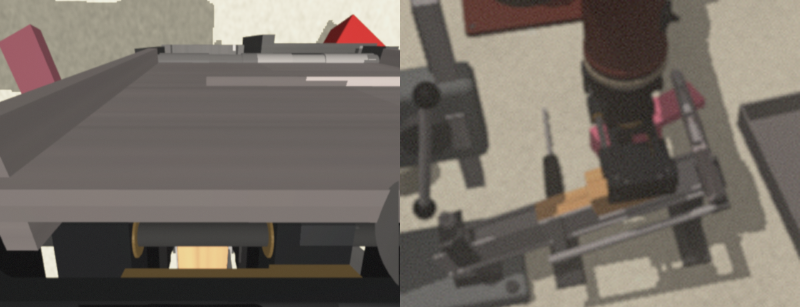

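>>> {"op": "send_rows", "data": {"commands": [[0, 0, 0, 0], [0, 0, 0, 0], [0, 0, 0, 0], [0, -0.004, 0, 0], [0, -0.01, -0.002, 0], [0, -0.018, -0.006, 0], [0, -0.024, -0.011, 0], [0, -0.0242, -0.016, 0], [0, -0.0242, -0.02, 0], [0, -0.0242, -0.0215, 0]], "jaw": 70}}

```text
clock: 32.65
tool_pos: [0.5686, 0.0498, 0.1014]
ee_rot: [-2.22, -2.222, 0.001]
ft_force: [0.3, 0.5, 0.6]
width: 0.0607
```

>>> {"op": "send_rows", "data": {"commands": [[0, 0, 0, 0], [0, 0, 0, 0], [0, 0, 0, 0], [0, 0, 0, 0], [0, 0, 0, 0], [0, 0, 0, 0], [0, 0, 0, 0], [0, 0, 0, 0], [0, 0, 0, 0], [0, 0, 0, 0]], "jaw": 0, "grip_force": 40}}

```text
clock: 33.65
tool_pos: [0.5691, 0.0497, 0.1023]
ee_rot: [-2.221, -2.222, -0.001]
ft_force: [-1.0, 2.2, 3.2]
width: 0.0439
```

>>> {"op": "send_rows", "data": {"commands": [[0, 0, 0.005, 0], [0, -0.002, 0.012, 0], [0, -0.004, 0.022, 0], [0, -0.008, 0.036, 0], [0, -0.012, 0.054, 0], [0, -0.015, 0.075, 0], [0, -0.015, 0.1, 0], [0, -0.015, 0.125, 0], [0, -0.015, 0.15, 0], [0, -0.015, 0.17, 0]]}}

```text
clock: 34.65
tool_pos: [0.5692, 0.0338, 0.2749]
ee_rot: [2.221, 2.221, 0.003]
ft_force: [0.7, -0.1, -1.9]
width: 0.0435
```

>>> {"op": "send_rows", "data": {"commands": [[0, 0, 0.02, 0], [0, 0, 0.045, 0], [0, 0, 0.07, 0], [0, 0, 0.09, 0], [0, 0, 0.105, 0], [0, 0, 0.11, 0], [0, 0, 0.11, 0], [0, 0, 0.11, 0], [0, 0, 0.11, 0], [0, 0, 0.11, 0]]}}

```text
clock: 35.65
tool_pos: [0.5686, 0.0345, 0.3815]
ee_rot: [-2.22, -2.222, 0.002]
ft_force: [0.5, -0.8, -1.6]
width: 0.0435
```

```bash
python3 - <<'E'
from h import *
np.set_printoptions(precision=4,suppress=True)
s=bot.sense();print(s['ft_force'],s['tool_pos'],s['width'],s['qpos'])
snap('scene','s15')
im,P=cloud('top','top1')
z=P[...,2]; m=np.zeros_like(z,bool); m[205:340,155:245]=True
w=m&(z>.03)&(z<.06); ww=P[w]; print('walls',ww.min(0),ww.max(0),np.percentile(ww,[2,50,98],axis=0),w.sum())
r=cv2.minAreaRect(ww[:,:2].astype(np.float32)*1000); print(r)
f=m&(z>-.01)&(z<.012)
hsv=cv2.cvtColor(im,cv2.COLOR_RGB2HSV); dark=m&(hsv[...,2]<110); print('dark minrect',cv2.minAreaRect((P[dark&(z<.06)][:,:2]*1000).astype(np.float32)))
print('floor z',np.nanmedian(P[245:300,185:215,2]))
E
```

```text
[ 0.5481 -0.8419 -1.5742] [0.5686 0.0345 0.3815] 0.043515942713640954 [-0.73    0.1492  0.694   1.3572 -0.0955  1.67   -0.0502]
walls [0.3773 0.2713 0.03  ] [0.6459 0.4395 0.0517] [[0.3815 0.2734 0.0308]
 [0.5189 0.3742 0.0423]
 [0.6432 0.436  0.0476]] 944
((512.1229858398438, 355.4950866699219), (260.41302490234375, 152.06887817382812), 4.15678071975708)
dark minrect ((516.84619140625, 363.64410400390625), (267.8319091796875, 167.62936401367188), 4.130930423736572)
floor z 0.0029031977196321
```

View pics/s15.png

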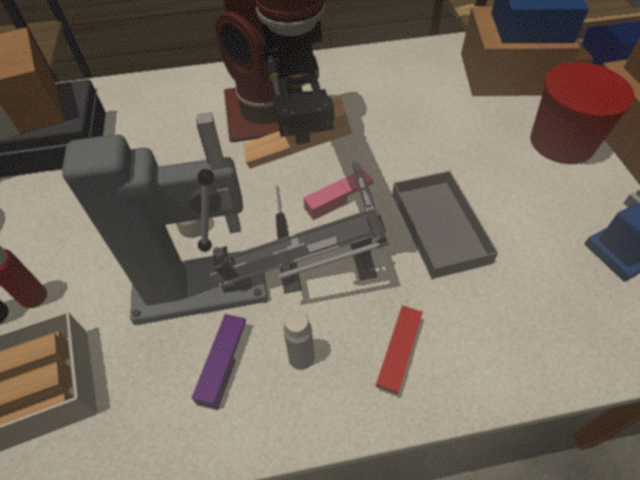

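>>> {"op": "send_rows", "data": {"commands": [[0, 0.01, 0, 6], [-0.004, 0.03, 0, 14], [-0.01, 0.06, 0, 22], [-0.02, 0.095, 0, 30], [-0.03, 0.13, 0, 38], [-0.04, 0.165, 0, 46], [-0.05, 0.2, 0, 54], [-0.058, 0.235, 0, 62], [-0.064, 0.265, 0, 70], [-0.068, 0.29, 0, 78]]}}

```text
clock: 36.7
tool_pos: [0.4999, 0.3267, 0.3817]
ee_rot: [-0.315, -3.125, 0.0]
ft_force: [-0.2, -0.1, -0.9]
width: 0.0436
```

>>> {"op": "send_rows", "data": {"commands": [[0, 0.015, -0.02, 6], [-0.002, 0.03, -0.05, 12], [-0.002, 0.03, -0.085, 16], [-0.002, 0.03, -0.12, 16.2], [-0.002, 0.03, -0.16, 16.2], [-0.002, 0.03, -0.2, 16.2], [-0.002, 0.03, -0.235, 16.2], [-0.002, 0.03, -0.265, 16.2], [-0.002, 0.03, -0.28, 16.2], [-0.002, 0.03, -0.28, 16.2]]}}

```text
clock: 37.7
tool_pos: [0.4978, 0.3536, 0.1]
ee_rot: [0.116, -3.137, 0.004]
ft_force: [0.9, -0.1, -1.2]
width: 0.0439
```

```bash
python3 - <<'E'
from h import *
np.set_printoptions(precision=4,suppress=True)
s=bot.sense();print(s['ft_force'],s['tool_pos'],s['width'],s['qpos'],s['ee_rot'])
snap('scene','s16'); snap('wrist','w16')
im=cv2.imread('pics/s16.png')[120:320,330:530];im2=cv2.imread('pics/w16.png')
cv2.imwrite('pics/s16c.png',np.hstack([cv2.resize(im,(400,400),interpolation=cv2.INTER_CUBIC),cv2.resize(im2,(400,400))]))
E
```

```text
[ 0.8701 -0.1347 -1.2427] [0.4978 0.3536 0.1   ] 0.04389962764242594 [-0.9482  0.3301  0.3158  1.6925 -0.1104  1.1406  1.043 ] [ 0.1162 -3.1365  0.0043]
```

View pics/s16c.png

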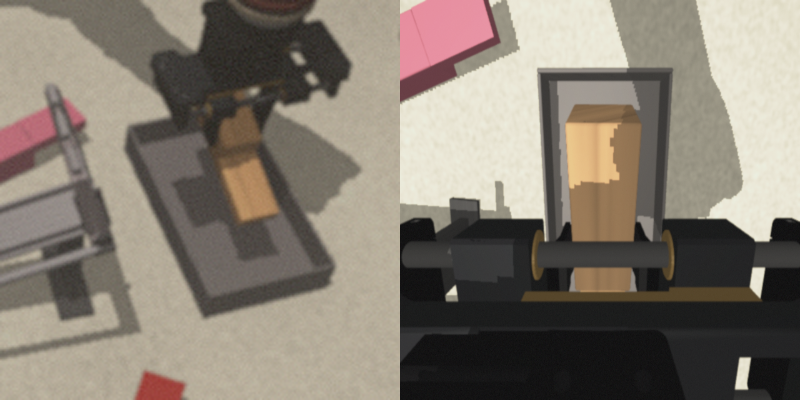

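>>> {"op": "send_rows", "data": {"commands": [[0, 0, -0.015, 0], [0, 0, -0.03, 0], [0, 0, -0.045, 0], [0, 0, -0.055, 0], [0, 0, -0.062, 0], [0, 0, -0.066, 0], [0, 0, -0.069, 0], [0, 0, -0.071, 0], [0, 0, -0.073, 0], [0, 0, -0.075, 0]]}}

```text
clock: 38.8
tool_pos: [0.4992, 0.3547, 0.0274]
ee_rot: [-0.116, 3.139, 0.001]
ft_force: [0.2, -0.3, -1.6]
width: 0.0436
```

>>> {"op": "send_rows", "data": {"commands": [[0, 0, 0, 0], [0, 0, 0, 0], [0, 0, -0.001, 0], [0, 0, -0.002, 0], [0, 0, -0.0035, 0], [0, 0, -0.005, 0], [0, 0, -0.0065, 0], [0, 0, -0.008, 0], [0, 0, -0.0095, 0], [0, 0, -0.011, 0]], "grip_force": 7}}

```text
clock: 39.8
tool_pos: [0.4989, 0.3546, 0.016]
ee_rot: [-0.116, 3.139, 0.0]
ft_force: [-0.9, 0.3, -1.1]
width: 0.044
```

>>> {"op": "send_rows", "data": {"commands": [[0, 0, -0.0015, 0], [0, 0, -0.003, 0], [0, 0, -0.0045, 0], [0, 0, -0.006, 0], [0, 0, -0.0075, 0], [0, 0, -0.009, 0], [0, 0, -0.0105, 0], [0, 0, -0.012, 0], [0, 0, -0.013, 0], [0, 0, -0.014, 0]]}}

```text
clock: 40.8
tool_pos: [0.4989, 0.3545, 0.0021]
ee_rot: [0.116, -3.139, 0.0]
ft_force: [-0.2, -0.9, -1.0]
width: 0.0442
```

```bash
python3 - <<'E'
from h import *
np.set_printoptions(precision=4,suppress=True)
s=bot.sense();print(s['ft_force'],s['tool_pos'],s['width'])
snap('scene','s17'); snap('wrist','w17')
im=cv2.imread('pics/s17.png')[120:320,330:530];im2=cv2.imread('pics/w17.png')
cv2.imwrite('pics/s17c.png',np.hstack([cv2.resize(im,(400,400),interpolation=cv2.INTER_CUBIC),cv2.resize(im2,(400,400))]))
_,P=cloud('wrist','w17')
print('blank',[(v,tuple(np.round(P[v,322],3).tolist())) for v in range(120,300,12)])
E
```

```text
[-0.1972 -0.9297 -1.0156] [0.4989 0.3545 0.0021] 0.04421320457176294
blank [(120, (0.415, 0.345, 0.004)), (132, (0.421, 0.346, 0.004)), (144, (0.429, 0.347, 0.054)), (156, (0.433, 0.347, 0.054)), (168, (0.438, 0.347, 0.052)), (180, (0.443, 0.348, 0.053)), (192, (0.448, 0.348, 0.051)), (204, (0.453, 0.349, 0.052)), (216, (0.458, 0.349, 0.052)), (228, (0.463, 0.349, 0.052)), (240, (0.468, 0.35, 0.052)), (252, (0.474, 0.35, 0.051)), (264, (0.479, 0.35, 0.052)), (276, (0.485, 0.351, 0.051)), (288, (0.491, 0.351, 0.051))]
```

View pics/s17c.png

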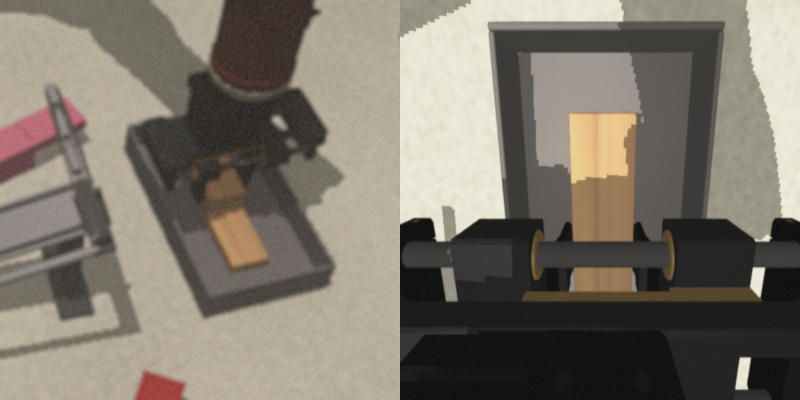

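>>> {"op": "send_rows", "data": {"commands": [[0, 0, -0.0005, 0], [0, 0, -0.001, 0], [0, 0, -0.0015, 0], [0, 0, -0.002, 0], [0, 0, -0.0025, 0], [0, 0, -0.003, 0], [0, 0, -0.003, 0], [0, 0, -0.0035, 0], [0, 0, -0.0035, 0], [0, 0, -0.0035, 0]], "grip_force": 5}}

```text
clock: 41.9
tool_pos: [0.499, 0.3545, -0.001]
ee_rot: [-0.116, 3.139, 0.0]
ft_force: [-1.1, -0.7, 4.9]
width: 0.0438
```

>>> {"op": "send_rows", "data": {"commands": [[0, 0, 0, 0], [0, 0, 0, 0], [0, 0, 0, 0], [0, 0, 0, 0], [0, 0, 0, 0], [0, 0, 0.005, 0], [0, 0, 0.015, 0], [0, 0, 0.035, 0], [0, 0, 0.065, 0], [0, 0, 0.1, 0]], "jaw": 75}}

```text
clock: 42.9
tool_pos: [0.4985, 0.3541, 0.0998]
ee_rot: [0.116, -3.139, 0.001]
ft_force: [0.9, 0.1, -1.5]
width: 0.0651
```

>>> {"op": "send_rows", "data": {"commands": [[0, 0, 0.03, 0], [0, 0, 0.06, 0], [0, 0, 0.09, 0], [-0.02, 0.02, 0.12, 0], [-0.05, 0.05, 0.15, 0], [-0.08, 0.08, 0.16, 0], [-0.1, 0.11, 0.16, 0], [-0.12, 0.14, 0.16, 0], [-0.13, 0.16, 0.16, 0], [-0.13, 0.16, 0.16, 0]]}}

```text
clock: 43.9
tool_pos: [0.3663, 0.5174, 0.2586]
ee_rot: [0.124, -3.138, -0.001]
ft_force: [-0.0, -0.5, -0.8]
width: 0.0655
```

```bash
python3 - <<'E'
from h import *
np.set_printoptions(precision=4,suppress=True)
s=bot.sense();print(s['clock'],s['ft_force'],s['tool_pos'],s['width'])
snap('scene','s18'); snap('top','t18')
cv2.imwrite('pics/fin.png',np.hstack([cv2.resize(cv2.imread('pics/s18.png'),(400,300)),cv2.resize(cv2.imread('pics/t18.png'),(400,300))]))
im=cv2.imread('pics/s18.png')[120:320,330:530];im2=cv2.imread('pics/t18.png')[180:340,150:370]
cv2.imwrite('pics/s18c.png',np.hstack([cv2.resize(im,(400,400),interpolation=cv2.INTER_CUBIC),cv2.resize(im2,(400,400),interpolation=cv2.INTER_CUBIC)]))
im,P=cloud('top','t18')
for v in range(235,315,6): print(v,[tuple(np.round(P[v,u],3).tolist()) for u in (195,202,209)])
# cover / bystanders compare
_,S=cloud('scene','s18'); _,S8=cloud('scene','s8')
for v in (205,215,225): print([(u,round(S[v,u,1],3),round(S[v,u,2],3)) for u in range(357,376,3)])
a=cv2.imread('pics/scene1.png').astype(int); b=cv2.imread('pics/s18.png').astype(int)
for n,(x0,y0,x1,y1) in {'can':(280,300,320,375),'jar':(170,210,225,250)}.items(): print(n,np.abs(cv2.blur((a-b)[y0:y1,x0:x1].astype(np.float32),(5,5))).max())
E
```

```text
43.9 [-0.0053 -0.5399 -0.7592] [0.3663 0.5174 0.2586] 0.06549066595271867
235 [(0.602, 0.379, 0.004), (0.602, 0.362, 0.005), (0.603, 0.345, 0.003)]
241 [(0.586, 0.375, 0.018), (0.586, 0.357, 0.02), (0.586, 0.34, 0.022)]
247 [(0.572, 0.375, 0.015), (0.571, 0.357, 0.019), (0.571, 0.34, 0.018)]
253 [(0.557, 0.374, 0.019), (0.557, 0.357, 0.019), (0.556, 0.339, 0.021)]
259 [(0.542, 0.372, 0.022), (0.542, 0.356, 0.021), (0.542, 0.339, 0.019)]
265 [(0.528, 0.373, 0.017), (0.527, 0.355, 0.021), (0.527, 0.338, 0.022)]
271 [(0.511, 0.363, 0.051), (0.512, 0.348, 0.047), (0.512, 0.331, 0.047)]
277 [(0.498, 0.366, 0.041), (0.498, 0.348, 0.046), (0.498, 0.331, 0.045)]
283 [(0.484, 0.364, 0.045), (0.484, 0.348, 0.044), (0.483, 0.33, 0.05)]
289 [(0.469, 0.363, 0.048), (0.47, 0.347, 0.047), (0.469, 0.33, 0.049)]
295 [(0.456, 0.364, 0.041), (0.456, 0.346, 0.049), (0.456, 0.33, 0.044)]
301 [(0.442, 0.362, 0.048), (0.442, 0.346, 0.047), (0.442, 0.33, 0.045)]
307 [(0.428, 0.362, 0.047), (0.428, 0.346, 0.045), (0.428, 0.329, 0.046)]
313 [(0.413, 0.372, 0.007), (0.413, 0.356, 0.004), (0.413, 0.338, 0.008)]
[... 267 characters left out ...]
4)), (375, np.float64(0.224), np.float64(-0.001))]
[(357, np.float64(0.143), np.float64(0.14)), (360, np.float64(0.149), np.float64(0.138)), (363, np.float64(0.156), np.float64(0.138)), (366, np.float64(0.147), np.float64(0.198)), (369, np.float64(0.134), np.float64(0.275)), (372, np.float64(0.139), np.float64(0.274)), (375, np.float64(0.144), np.float64(0.273))]
[(357, np.float64(0.139), np.float64(0.129)), (360, np.float64(0.145), np.float64(0.132)), (363, np.float64(0.151), np.float64(0.133)), (366, np.float64(0.156), np.float64(0.135)), (369, np.float64(0.148), np.float64(0.195)), (372, np.float64(0.141), np.float64(0.243)), (375, np.float64(0.147), np.float64(0.243))]
can 2.96
jar 34.88
```

View pics/fin.png

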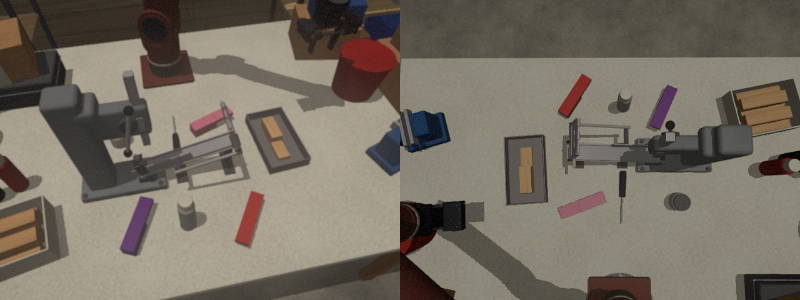

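View pics/s18c.png

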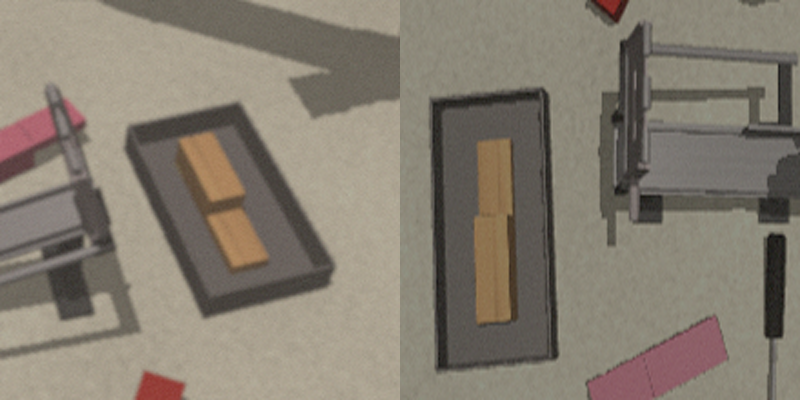

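```bash
python3 - <<'E'
from h import *
a=cv2.imread('pics/top1.png').astype(np.float32); b=cv2.imread('pics/t18.png').astype(np.float32)
for n,(x0,y0,x1,y1) in {'can':(340,135,380,185),'jar':(425,300,475,345),'screwdriver':(345,274,368,365)}.items():
    d=np.abs(cv2.blur((a-b)[y0:y1,x0:x1],(5,5))).max(2); print(n,d.max(),(d>15).sum(),np.argwhere(d>15)[:3].tolist())
print(bot.hand_in())
E
```

```text
can 2.64 0 []
jar 2.48 0 []
screwdriver 4.16 0 []
the job is handed in; nothing more can be done
None
```

The blank is lying flat in the grey tray and the cover is folded. I handed in at about 44 s of robot time. However, I dragged the blank up the chute by a pinch on its top edges, not by nudging its shoulder.

**What I did**
- **Cover:** I pushed the bar until the cover was about two-thirds folded. Then I pushed the panels with the fingertips up to the stop, which read about 15 N.
- **Freeing the blank:** The moves can only shift the tool and turn it about the vertical. It could not tilt in under the press head to reach the shoulder. I pinched the 4 mm of blank standing above the back wall and pulled it up the chute, with about 15 N along the chute until the tongue came free. Two more grips took it to about the end of the tall wall. By my estimate the shoulder was at chute y of about 103, against the wall's end at 106.
- **Lift and lay-down:** I gripped it by both sides near its balance point and carried it over the cover. I then lowered it with a light grip so that it pivoted flat onto the tray floor before I let go.

**Last checks**
- **Blank:** the body top is at about 47 mm and the tongue top at about 20 mm, both level, and it lies clear of the tray walls.
- **Cover:** the knee is at the same place as when it reached the stop.
- **Spray can, jar and screwdriver:** the top view shows no change from before the job. A cruder scene-camera check flagged something near the jar. I put that down to its window also covering part of the press, and did not check further.

**What went wrong on the way**
- The real fingertips sit about 26 mm above the reported TCP. The first two pushes passed over the bar without touching it.
- It took four pinch attempts to find the right height. In one of them, at 40 N grip, a finger probably closed on the back wall along with the blank.

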